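# Set up a timber sample and scale bar under the microscope

### The arm

A 6-joint arm with a two-finger parallel gripper is mounted at the origin on the work surface. World frame = base frame: x ahead of the robot, y to its left, z up, the work surface at z = 0. Lengths are in m, angles in rad, forces in N, time in s.
With the tool pointing down it reaches from about 0.375 to 0.9 m from the base axis. Payload 3.1 kg.
Tool frame: the origin (TCP) lies on the centre line of the jaws, within the pads' length; the fingertips stand 25 mm ahead of it and the grasp point (between the pads) lies 6 mm ahead of it (manip.tips_ahead is the distance from the TCP to the fingertips, in m); z points along the fingers, y is the direction in which the jaws open and shut (so a half turn about z gives the same grasp; the last joint's range is limited). The gripper opens to 85 mm and grips with 20 to 120 N. Pads are 22 mm wide; open, the fingers measure 114 mm over their backs; the gripper's body (76 mm by 85 mm) begins 54 mm behind the grasp point. The pads swing forward as they close: fully open they stand 13 mm farther back than shut.
Start: joints at [-1.462, 0.527, 1.433, -0, 1.181, -0.178], TCP at [0.177, -0.599, 0.256] pointing down, gripper open.
Joint ranges: [-3.08, 3.08], [-0.75, 2.2], [0.22, 2.44], [-1.43, 4.57], [0, 2.65], [-2.85, 2.85]. Speed limits (rad/s): [2.79, 2.79, 3.14, 3.14, 3.14, 3.14].

### API

Orientations are given as a unit quaternion [x, y, z, w].
In Python, from station import manip gives the robot as it stands.
- The arm moves only by the tool play_rows, never from a script. Its argument "steps" is a list that holds one entry, the list of rows, each a list of 6 numbers: the shift along the tool's x, y, z in m, then the turn, a rotation vector about the tool's x, y, z in degrees. In form: [[[x, y, z, rx, ry, rz], ...]]. A call has 1 to 10 rows; each row shifts and turns the commanded pose from where the row before left it, along the tool's axes as they then stand; what a row does not reach is not made up. A row lasts 1/8 s, in which the tool goes at most 62.5 mm and 10.7 degrees, less where a joint would pass 70% of its speed; a pose out of reach is approached as far as the arm can. A call is refused whole if a number of a shift passes 0.0625 or a number of a turn 10.7, either way. A call with a gripper value outside its range is refused whole. "fingers" is the opening, from 0 (shut) to 1 (fully open), set as the call begins (left out, the last holds). The fingers move at their own pace and stop on an object; "squeeze" is the grip in N (left out, the last holds). Time passes only in rows, so rows that do not move let the fingers close. It gives the time, the measured TCP pose, the force and the opening at its end, in the units of the state.
- manip.sense(): the state, without advancing time (a new reading comes with each control period).
- manip.snapshot(name): name is "scene" or "side" or "wrist"; returns a dict with "img" (384x512x3 uint8, red, green, blue), "K" (3x3 intrinsics, pixels), "world_from_camera" (4x4, takes a point from camera to world coordinates). Camera axes: x right, y down, z forward; pixel columns grow to the right and rows downward; lengths in m; the calibration is good to about 2 mm. A picture is of the moment at which its call begins. There is no depth.
- manip.sign_off(): hands the job in, once; it reports no verdict.
Trained networks look in a picture, given as the dict that the camera call returned (one of the last four; its "shot" number tells which), for a name from the list of things; names that differ only in an ending like _2 or _b are one class to them, and where a whole thing is asked for, a point or a joint stands for the part that bears it (a point fixed in the world has none). Each returns a list of dicts, best first, with "score" (0 to 1); they miss things now and then, are a little off and sometimes report something else, mostly with a low value. They report only what shows in the picture. A call takes as long as a camera call.
- manip.regions_of(label, picture): "pixels" (384x512 bool, what is visible of it) and "rect" ([left, top, right, bottom] in pixels, round what is visible of it).
- manip.pinpoint(label, picture): "point" ([column, row] in pixels: a listed point, or the origin of a listed thing).
The state is a dict: "t": time; "q": joint angles; "qd": joint speeds; "tau": joint torques, N m; "tcp_pos": TCP position; "tool_rot": TCP orientation; "force": force on the tool from outside, world axes, zero at the start; "ft_torque": the same for the moment, N m; "finger_gap": opening from 0.0 (shut) to 1.0 (fully open).
Only numpy, scipy, OpenCV 4.12 (cv2) and the standard library are available. Lean on these libraries where they do the work, as an engineer would, in place of code of your own. Each camera call takes 0.05 s, during which the arm holds its last target.

### The job

Set the timber sample's plywood carrier squarely on top of the microscope's stage block, its edges even with the block's all round. Then lay the flat scale bar on the white base plate, flush along the block's front face (the long face towards the robot) with the ends of both even, and let go. Do not bump the objective hanging over the block, and leave the bottle, the pen pot and the slide box where they stand.

Things in the scene. Friction and masses are not known exactly. Their poses are not given: they have to be found in the camera images.
- microscope: Fixed microscope stand; yaw varies by 0.25 rad either way. Origin on the table under the centre of its stage block; front (robot side) is -x, z up. White base plate, x -125 to 130, y -120 to 120 mm, 10 thick. On it the fixed grey stage block 90 (x) x 150 (y), z 10 to 35: front face at x = -45. Post 30 mm thick, 370 high at x 105, y 85; a boom (z 269 to 295) runs from it to the objective.
- objective: Upright barrel fixed over the stage block, at x 20, y 0 of the stand. Origin: centre of its underside, 175 mm above the table. Diameter 56, above z 203 46; a 50 mm square camera tops it at 353. It blocks a gripper pointing straight down at the block's middle; one leaning back about 40 degrees to the stand's front (-x) has room. Over 3 N on it is a bump.
- carrier: Loose plywood board 90 (x) x 150 (y) x 10 mm with a dark timber sample fixed upright in its middle, 30 x 30, z 10 to 50, to grip it by. Origin: centre of the underside, z up. Alike after half a turn. About 0.13 kg. It starts on the table on one side of the stand, the scale bar on the other, either way round; yaw of both within 0.4 rad of the world's.
- scale: Loose flat aluminium scale bar (straightedge): blade 50 (x) x 150 (y) x 6 mm with an upright grip block in its middle, 14 (x) x 30 (y), z 6 to 46. Origin: centre of the underside, z up. Both long edges are straight and alike, so either may lie against the stage block. About 0.15 kg.
- bottle: Bystander: closed glass dropper bottle, diameter 52, height 110 mm, loose, upright, standing just beyond (+x side of) the carrier at the start. Origin at the centre of its underside.
- pot: Bystander: white pot with pens, diameter 58, 85 high (pens reach about 135 mm), loose, standing just beyond (+x side of) the scale bar at the start. Origin at the centre of its underside.
- slidebox: Bystander: white closed slide box 83 (x) x 113 (y) x 35 mm, loose, lying on the table between the robot and the stand. Origin at the centre of its underside.

How it is judged:
By the outcome, as a careful person would: the job done as asked, in the order asked, and still so for the second after the job is handed in, with the robot touching nothing.
It also fails if it takes over 70 s, if anything falls off the work surface, if the arm or the gripper's body presses on something with over 40 N, if the wrist force passes 120 N, or if a joint passes its speed limit or range.

## Working session

There is one attempt and no reset: what is moved stays moved. The work goes in short steps, Python scripts to look and compute and a tool call to move; the robot and the scene stay as the last step left them, time stands still between calls to the robot, and variables do not carry over. Pictures are saved under pics/ and viewed, and the job is handed in when it is done.

Besides the shell and the picture viewer there is one more tool, called after "Emit:" by a JSON object that holds its "method" and its "body". play_rows: Moves the arm, as the interface text tells. Its arguments: {"type":"object","properties":{"steps":{"type":"array"},"fingers":{"type":"number"},"squeeze":{"type":"number"}},"required":["steps"]}

```bash
ls; mkdir -p pics
python3 - <<'E'
from station import manip
import cv2,pickle
s=manip.sense();print({k:s[k] for k in('t','tcp_pos','tool_rot','finger_gap','force')},manip.tips_ahead)
d={}
for n in("scene","side","wrist"):
    p=manip.snapshot(n);cv2.imwrite(f'pics/{n}0.png',p['img'][:,:,::-1]);d[n]=p
    print(n,p['K'].tolist(),p['world_from_camera'].round(3).tolist())
pickle.dump(d,open('s0.pkl','wb'))
E
```

```text
pics
{'t': 0.0, 'tcp_pos': array([ 0.17735328, -0.59862769,  0.25534002]), 'tool_rot': array([ 9.89661454e-01,  1.43419154e-01,  2.92158182e-05, -1.07329136e-03]), 'finger_gap': 1.0007476451219706, 'force': array([ 0.4884661 ,  1.11659979, -0.27887922])} 0.025
scene [[392.77008091130864, 0.0, 250.9036279048271], [0.0, 392.77008091130864, 192.98344479316808], [0.0, 0.0, 1.0]] [[-0.736, 0.585, -0.341, 0.892], [0.677, 0.643, -0.358, 0.39], [0.01, -0.494, -0.869, 1.033], [0.0, 0.0, 0.0, 1.0]]
side [[489.89609590972657, 0.0, 252.63562060212092], [0.0, 489.89609590972657, 192.1874683316442], [0.0, 0.0, 1.0]] [[-0.934, -0.268, 0.235, 0.228], [-0.356, 0.7, -0.619, 0.869], [0.001, -0.662, -0.749, 1.141], [0.0, 0.0, 0.0, 1.0]]
wrist [[304.08962477445715, 0.0, 258.69094737914673], [0.0, 304.08962477445715, 194.2853692093499], [0.0, 0.0, 1.0]] [[0.284, -0.908, -0.308, 0.257], [-0.959, -0.269, -0.09, -0.576], [-0.002, 0.321, -0.947, 0.372], [0.0, 0.0, 0.0, 1.0]]
```

View pics/scene0.png

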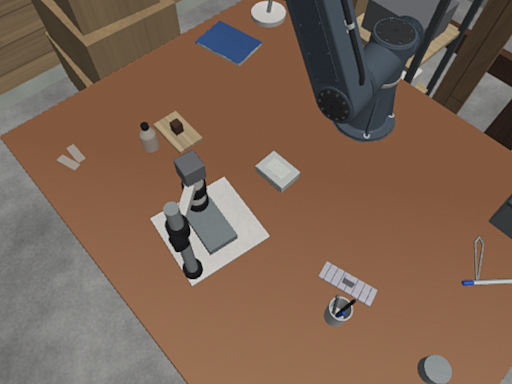

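View pics/side0.png

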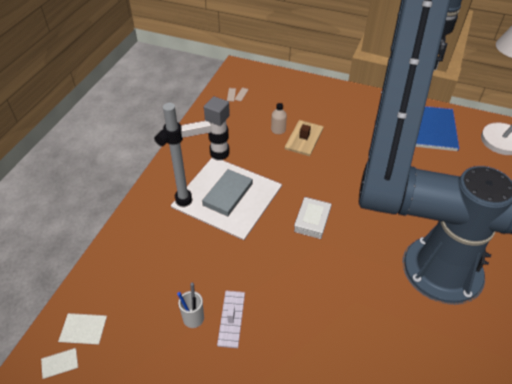

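View pics/wrist0.png

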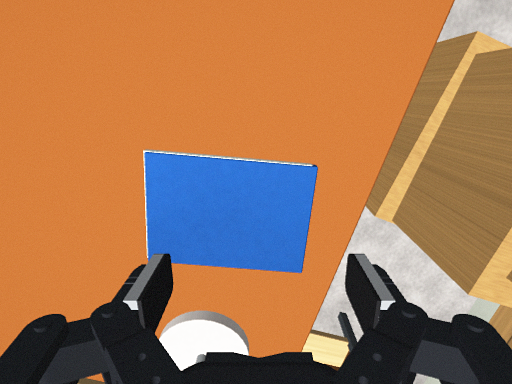

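```bash
cat > h.py <<'E'
import numpy as np,cv2
from scipy.optimize import minimize
from scipy.spatial.transform import Rotation as R
def box(x0,x1,y0,y1,z0,z1):
    return np.array([[x,y,z] for x in(x0,x1) for y in(y0,y1) for z in(z0,z1)],float)/1000
def cyl(d,h,x=0,y=0,z0=0,n=20):
    a=np.linspace(0,2*np.pi,n,endpoint=False)
    return np.array([[x+d/2*np.cos(t),y+d/2*np.sin(t),z] for t in a for z in(z0,h)])/1000
M={'carrier':[box(-45,45,-75,75,0,10),box(-15,15,-15,15,10,50)],
'scale':[box(-25,25,-75,75,0,6),box(-7,7,-15,15,6,46)],
'plate':[box(-125,130,-120,120,0,10)],'block':[box(-45,45,-75,75,10,35)],
'bottle':[cyl(52,110)],'pot':[cyl(58,85)],'slidebox':[box(-41.5,41.5,-56.5,56.5,0,35)],
'objective':[cyl(56,203,20,0,175),cyl(46,353,20,0,203)]}
def T(p,z=0):
    return lambda P:(P@np.array([[np.cos(p[2]),-np.sin(p[2]),0],[np.sin(p[2]),np.cos(p[2]),0],[0,0,1]]).T)+[p[0],p[1],z]
def proj(pic,P):
    W=pic['world_from_camera'];c=(P-W[:3,3])@W[:3,:3];u=c@pic['K'].T
    return u[:,:2]/u[:,2:]
def sil(pic,parts,p,z=0,S=4):
    m=np.zeros((384*S,512*S),np.uint8)
    for b in parts:
        u=proj(pic,T(p,z)(b));u=(u+.5)*S-.5
        cv2.fillConvexPoly(m,cv2.convexHull(np.round(u*16).astype(np.int32)),255,shift=4)
    return cv2.resize(m,(512,384),interpolation=cv2.INTER_AREA)/255.
def ray(pic,uv,z):
    W=pic['world_from_camera'];d=W[:3,:3]@np.linalg.solve(pic['K'],[uv[0],uv[1],1]);o=W[:3,3]
    return o+d*(z-o[2])/d[2]
def fit(pics,masks,parts,p0,z=0,occl=None):
    def f(p):
        s=0
        for pc,m in zip(pics,masks):
            a=sil(pc,parts,p,z);s+=np.abs(a-m).sum()/m.sum()
        return s/len(pics)
    best=None
    for st in(.03,.006):
        r=minimize(f,p0,method='Nelder-Mead',options=dict(initial_simplex=np.array([p0]+[np.array(p0)+d for d in([st,0,0],[0,st,0],[0,0,st*6])]),xatol=1e-4,fatol=1e-5));p0=r.x
    return r.x,r.fun
def draw(pic,items,name,crop=None,k=1):
    im=cv2.resize(pic['img'][:,:,::-1],None,fx=k,fy=k,interpolation=cv2.INTER_CUBIC)
    for parts,p,z,col in items:
        for b in parts:
            u=(proj(pic,T(p,z)(b))+.5)*k-.5
            if len(b)==8:
                for i in range(8):
                    for j in(1,2,4):
                        if not i&j: cv2.line(im,tuple(np.round(u[i]).astype(int).tolist()),tuple(np.round(u[i|j]).astype(int).tolist()),col,1,cv2.LINE_AA)
            else: cv2.polylines(im,[cv2.convexHull(np.round(u).astype(np.int32))],True,col,1)
    if crop is not None: im=im[crop[1]*k:crop[3]*k,crop[0]*k:crop[2]*k]
    cv2.imwrite(name,im)
E
python3 - <<'E'
from station import manip
from h import *
import pickle
pics=[manip.snapshot(n) for n in('scene','side')]
D={}
for l in('carrier','scale','bottle','pot','slidebox','microscope','objective'):
    ms=[]
    for p in pics:
        r=manip.regions_of(l,p);q=manip.pinpoint(l,p)
        ms.append(r[0] if r else None)
        print(l,[(round(x['score'],2),np.array(x['rect']).round().tolist()) for x in r[:2]],[(round(x['score'],2),np.round(x['point'],1).tolist(),ray(p,x['point'],0.175 if l=='objective' else 0).round(4).tolist()) for x in q[:2]])
    D[l]=ms
pickle.dump((pics,D),open('d0.pkl','wb'))
E
```

```text
carrier [(0.71, [152.0, 114.0, 201.0, 155.0])] [(0.93, [177.3, 131.6], [0.509, -0.3718, 0.0])]
carrier [(0.6, [287.0, 119.0, 324.0, 159.0])] [(0.62, [306.5, 134.1], [0.507, -0.3922, 0.0])]
scale [(0.77, [315.0, 266.0, 376.0, 306.0])] [(0.25, [178.2, 132.9], [0.5101, -0.3655, 0.0])]
scale [(0.84, [216.0, 294.0, 242.0, 348.0])] [(0.87, [228.4, 320.9], [0.4889, 0.3528, 0.0])]
bottle [(0.78, [138.0, 122.0, 158.0, 151.0])] [(0.57, [150.9, 143.3], [0.6017, -0.3909, 0.0])]
bottle [(0.6, [270.0, 104.0, 288.0, 137.0])] [(0.84, [278.1, 127.8], [0.6099, -0.3882, 0.0]), (0.32, [307.0, 134.6], [0.5047, -0.3903, 0.0])]
pot [(0.89, [324.0, 296.0, 357.0, 326.0])] [(0.81, [334.3, 318.7], [0.5797, 0.3816, 0.0])]
pot [(0.66, [178.0, 282.0, 204.0, 326.0])] [(0.96, [194.4, 315.2], [0.5757, 0.3691, 0.0])]
slidebox [(0.78, [252.0, 154.0, 299.0, 195.0])] [(0.65, [277.9, 173.9], [0.3784, -0.0292, 0.0])]
slidebox [(0.97, [294.0, 200.0, 329.0, 241.0])] [(0.93, [312.3, 223.2], [0.3785, -0.0227, 0.0])]
microscope [(0.77, [150.0, 150.0, 264.0, 286.0])] [(0.61, [211.0, 230.1], [0.6545, -0.0223, 0.0])]
microscope [(0.82, [155.0, 96.0, 280.0, 240.0])] [(0.84, [229.3, 195.2], [0.6489, -0.0365, 0.0])]
objective [(0.69, [173.0, 150.0, 212.0, 209.0])] [(0.86, [197.0, 202.1], [0.6719, -0.0341, 0.175])]
objective [(0.77, [204.0, 98.0, 226.0, 159.0])] [(0.71, [221.6, 155.3], [0.6622, -0.0278, 0.175])]
```

```bash
cat >> h.py <<'E'
from scipy.optimize import least_squares
from scipy.ndimage import map_coordinates
def edgefit(pics,segs,p0,z=0,w=5,iters=4,loss='soft_l1',verbose=False):
    """segs: list of (P0,P1) model edges (m); snap to max gradient along normal; returns pose"""
    p=np.array(p0,float)
    gs=[cv2.GaussianBlur(pc['img'].astype(np.float32),(0,0),.8) for pc in pics]
    for it in range(iters):
        ww=max(2.0,w*(.6**it));obs=[]
        for k,pc in enumerate(pics):
            for a,b in segs[k]:
                t=np.linspace(.04,.96,40)[:,None];P=np.array(a)*(1-t)+np.array(b)*t
                u=proj(pc,T(p,z)(P));d=u[-1]-u[0];n=np.array([-d[1],d[0]])/np.linalg.norm(d)
                s=np.arange(-ww-1,ww+1.01,.25)
                X=u[:,None,:]+s[None,:,None]*n
                g=0
                pr=np.stack([map_coordinates(gs[k][:,:,c],[X[...,1],X[...,0]],order=1,mode='nearest') for c in range(3)],-1)
                g=np.linalg.norm(pr[:,4:]-pr[:,:-4],axis=-1);sc=s[2:-2]
                j=g.argmax(1)
                for i in range(len(P)):
                    ok=12<g[i,j[i]] and 0<j[i]<len(sc)-1 and 2<u[i,0]<509 and 2<u[i,1]<381
                    if ok: obs.append((k,P[i],u[i]+sc[j[i]]*n,n))
        def f(q):
            r=[]
            for k,pc in enumerate(pics):
                o=[x for x in obs if x[0]==k]
                if o:
                    uu=proj(pc,T(q,z)(np.array([x[1] for x in o])))
                    r.append(((uu-np.array([x[2] for x in o]))*np.array([x[3] for x in o])).sum(1))
            return np.concatenate(r)
        sol=least_squares(f,p,loss='cauchy',f_scale=.5,x_scale=[.01,.01,.05]);p=sol.x
    r=f(p)
    return p,float(np.median(np.abs(r))),len(r)
def rect(x0,x1,y0,y1,z):
    c=np.array([[x0,y0,z],[x1,y0,z],[x1,y1,z],[x0,y1,z]])/1000.
    return [(c[i],c[(i+1)%4]) for i in range(4)]
E
python3 - <<'E'
from h import *
import pickle
pics,D=pickle.load(open('d0.pkl','rb'))
P={}
for l,p0 in(('carrier',[.508,-.38,0]),('scale',[.489,.353,0]),('slidebox',[.3785,-.026,0])):
    for pp,mm in((pics,D[l]),(pics[:1],D[l][:1]),(pics[1:],D[l][1:])):
        p,f=fit(pp,[m['pixels'].astype(float) for m in mm],M[l],p0);print(l,p.round(4),round(f,3))
        if len(pp)==2:P[l]=p
seg=rect(-125,130,-120,120,10)+rect(-45,45,-75,75,35)
for sel in([0,1],[0],[1]):
    p,r,n=edgefit([pics[i] for i in sel],[seg]*len(sel),[.652,-.03,.0],w=10,iters=8);print('stand',p.round(4),r,n)
    if len(sel)==2:P['stand']=p
pickle.dump(P,open('P.pkl','wb'))
for i,c,in((0,[130,90,290,300]),(1,[150,80,340,260])):
    draw(pics[i],[(M['plate'],P['stand'],0,(0,0,255)),(M['block'],P['stand'],0,(0,255,0)),(M['objective'],P['stand'],0,(255,0,255)),(M['carrier'],P['carrier'],0,(255,0,0)),(M['scale'],P['scale'],0,(255,0,0))],f'pics/fit{i}.png',k=2)
    im=cv2.imread(f'pics/fit{i}.png');cv2.imwrite(f'pics/fit{i}.png',im[180:680,180:800] if i==0 else im[150:700,280:800])
E
```

```text
carrier [ 0.5098 -0.3688 -0.0302] 0.056
carrier [ 0.5103 -0.3702 -0.0317] 0.051
carrier [ 0.5092 -0.3672 -0.0158] 0.043
scale [0.4851 0.3436 0.2714] 0.06
scale [0.485  0.3414 0.277 ] 0.052
scale [0.4852 0.3449 0.2686] 0.038
slidebox [ 0.3822 -0.032   0.0246] 0.06
slidebox [ 0.3811 -0.0345  0.0485] 0.056
slidebox [ 0.3828 -0.0299  0.0284] 0.04
stand [ 0.6516 -0.0293 -0.1411] 0.250175779484395 504
stand [ 0.652  -0.0296 -0.1409] 0.2481311705280519 251
stand [ 0.651  -0.0283 -0.1393] 0.25656542538702876 237
```

View pics/fit0.png

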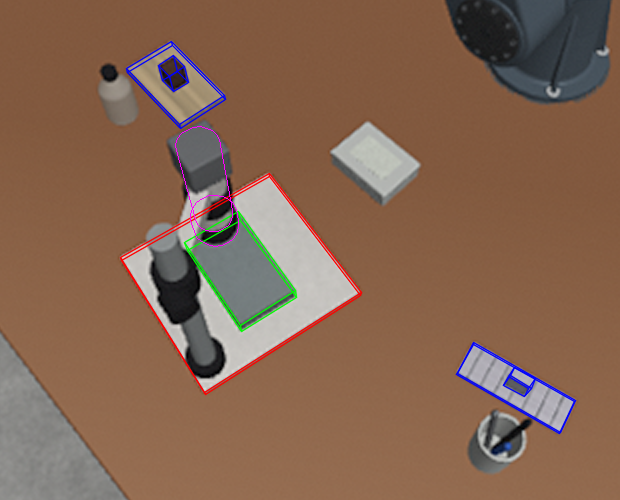

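View pics/fit1.png

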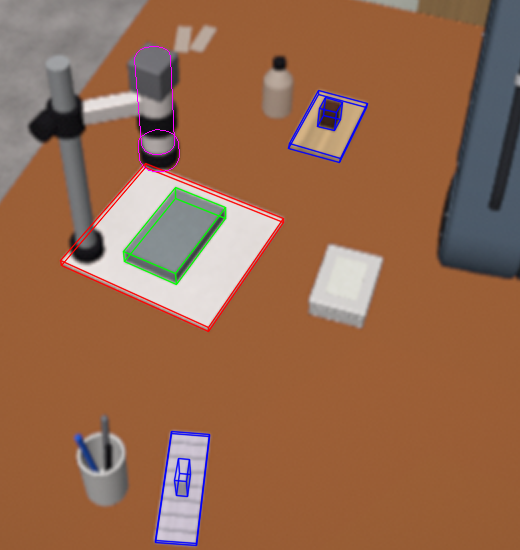

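```bash
cat >> h.py <<'E'
def RB(th,yaw):
    t=np.radians(th);s,c=np.sin(t),np.cos(t)
    m=np.array([[-c,0,s],[0,1,0],[-s,0,-c]])
    return R.from_euler('z',yaw)*R.from_matrix(m)
def tcp_for(g,rot): return np.array(g)-.006*rot.as_matrix()[:,2]
def plan(p0,r0,p1,r1,n,dp=3,da=1):
    """rows from pose0 to pose1; prints rounded rows and resulting error"""
    p,r=np.array(p0),r0;rv=(r0.inv()*r1).as_rotvec();rows=[];S=np.array(p0)
    for i in range(1,n+1):
        pt=S+(np.array(p1)-S)*i/n;rt=r0*R.from_rotvec(rv*i/n)
        d=np.round(r.inv().apply(pt-p),dp);a=np.round(np.degrees((r.inv()*rt).as_rotvec()),da)
        p=p+r.apply(d);r=r*R.from_rotvec(np.radians(a));rows.append([float(x)+0. for x in d]+[float(x)+0. for x in a])
    print(str(rows).replace(' ',''));m=np.abs(rows);print('max',m[:,:3].max(),m[:,3:].max(),'end',p.round(4),r.as_quat().round(4))
    return p,r
E
python3 - <<'E'
from station import manip
from h import *
s=manip.sense();p,r=s['tcp_pos'],R.from_quat(s['tool_rot'])
p,r=plan(p,r,[.33,-.48,.26],RB(0,np.radians(110-180)),10)
r1=RB(40,-.03);g=np.array([.51,-.369,.037])
h=tcp_for(g,r1)-r1.as_matrix()[:,2]*.12
print(h);plan(p,r,h,r1,10)
E
```

```text
[[0.018,-0.007,0.0,0.0,0.0,-9.4],[0.019,-0.004,-0.001,0.0,0.0,-9.3],[0.019,-0.001,0.0,0.0,0.0,-9.4],[0.02,0.002,0.0,0.0,0.0,-9.3],[0.018,0.005,-0.001,0.0,0.0,-9.4],[0.018,0.009,0.0,0.0,0.0,-9.3],[0.016,0.011,-0.001,0.0,0.0,-9.4],[0.014,0.013,0.0,0.0,0.0,-9.3],[0.011,0.015,0.0,0.0,0.0,-9.4],[0.009,0.018,-0.001,0.0,0.0,-9.3]]
max 0.02 9.4 end [ 0.3303 -0.48    0.2603] [ 0.5737  0.8191  0.     -0.    ]
[ 0.4290452  -0.36657063  0.1335216 ]
[[0.007,0.013,0.013,-2.4,-3.5,-6.5],[0.007,0.014,0.012,-2.4,-3.5,-6.6],[0.006,0.013,0.013,-2.3,-3.5,-6.5],[0.005,0.014,0.014,-2.4,-3.5,-6.5],[0.004,0.013,0.013,-2.4,-3.5,-6.6],[0.004,0.014,0.014,-2.4,-3.5,-6.5],[0.003,0.013,0.014,-2.3,-3.5,-6.6],[0.002,0.013,0.015,-2.4,-3.6,-6.5],[0.002,0.013,0.015,-2.4,-3.5,-6.5],[0.001,0.012,0.015,-2.4,-3.5,-6.6]]
max 0.015 6.6 end [ 0.4287 -0.3663  0.1337] [ 0.0138  0.9395 -0.0051  0.3422]
```

Emit:
{"method": "play_rows", "body": {"steps": [[[0.018,-0.007,0.0,0.0,0.0,-9.4],[0.019,-0.004,-0.001,0.0,0.0,-9.3],[0.019,-0.001,0.0,0.0,0.0,-9.4],[0.02,0.002,0.0,0.0,0.0,-9.3],[0.018,0.005,-0.001,0.0,0.0,-9.4],[0.018,0.009,0.0,0.0,0.0,-9.3],[0.016,0.011,-0.001,0.0,0.0,-9.4],[0.014,0.013,0.0,0.0,0.0,-9.3],[0.011,0.015,0.0,0.0,0.0,-9.4],[0.009,0.018,-0.001,0.0,0.0,-9.3]]], "fingers": 1}}

```text
t: 2.9
tcp_pos: [0.3307, -0.4796, 0.2603]
tool_rot: [0.572, 0.821, 0.0, -0.0]
force: [0.3, 0.7, -0.0]
finger_gap: 0.996
```

Emit:
{"method": "play_rows", "body": {"steps": [[[0.007,0.013,0.013,-2.4,-3.5,-6.5],[0.007,0.014,0.012,-2.4,-3.5,-6.6],[0.006,0.013,0.013,-2.3,-3.5,-6.5],[0.005,0.014,0.014,-2.4,-3.5,-6.5],[0.004,0.013,0.013,-2.4,-3.5,-6.6],[0.004,0.014,0.014,-2.4,-3.5,-6.5],[0.003,0.013,0.014,-2.3,-3.5,-6.6],[0.002,0.013,0.015,-2.4,-3.6,-6.5],[0.002,0.013,0.015,-2.4,-3.5,-6.5],[0.001,0.012,0.015,-2.4,-3.5,-6.6]]]}}

```text
t: 4.15
tcp_pos: [0.5137, -0.3687, 0.2167]
tool_rot: [0.067, 0.968, -0.001, 0.244]
force: [0.7, -1.0, -0.8]
finger_gap: 0.995
```

Run:
```python
from station import manip
from h import *
s=manip.sense();print(s['t'],s['q'].round(2),s['tcp_pos'].round(4),s['tool_rot'].round(4),s['qd'].round(3))
p=manip.snapshot('wrist')
segs=rect(-45,45,-75,75,10)
a,r,n=edgefit([p],[segs],[.51,-.369,-.03],w=10,iters=8);print('edge',a.round(4),r,n)
m=manip.regions_of('carrier',p);print([(x['score'],x['rect']) for x in m])
if m:
    b,f=fit([p],[m[0]['pixels'].astype(float)],M['carrier'],a);print(b.round(4),f)
draw(p,[(M['carrier'],a,0,(255,0,0))],'pics/w1.png')
```

```text
4.15 [-0.96  0.5   1.75  0.63  0.67 -2.85] [ 0.5137 -0.3687  0.2167] [ 6.690e-02  9.676e-01 -9.000e-04  2.435e-01] [ 0.48   0.044 -0.404 -0.202  0.244  0.002]
edge [ 0.5073 -0.3688 -0.03  ] 0.24876653684051817 159
[(0.85, [152.5, 0.2, 340.1, 115.1])]
[ 0.5075 -0.3689 -0.0278] 0.015998448154137992
```

Run:
```python
from station import manip
from h import *
s=manip.sense();q=s['q'];rot=R.from_quat(s['tool_rot'])
def Rm(q): return R.from_euler('z',q[0])*R.from_euler('y',q[1]+q[2])*R.from_euler('z',q[3])*R.from_euler('y',q[4])*R.from_euler('z',q[5]+np.pi/2)
for sg in(1,-1):
    qq=q.copy();qq[3]*=sg
    print(np.degrees((Rm(qq).inv()*rot).magnitude()))
print(q.round(4).tolist())
for n in('scene','side'):
    p=manip.snapshot(n)
    u=proj(p,s['tcp_pos'][None])[0];print(n,u)
    x,y=int(u[0]),int(u[1]);x0=max(0,x-90);y0=max(0,y-90)
    cv2.imwrite(f'pics/{n}1.png',cv2.resize(p['img'][y0:y0+160,x0:x0+180,::-1],None,fx=3,fy=3,interpolation=cv2.INTER_CUBIC))
```

```text
2.071866167174209e-14
72.6335911564066
[-0.9597, 0.4986, 1.7466, 0.6338, 0.6694, -2.854]
scene [164.38415791  84.94343438]
side [307.52993891  85.72238392]
```

View pics/w1.png

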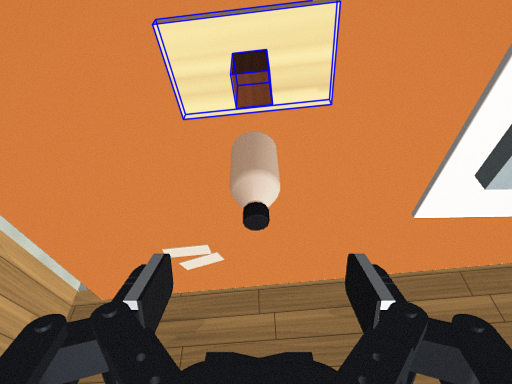

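View pics/side1.png

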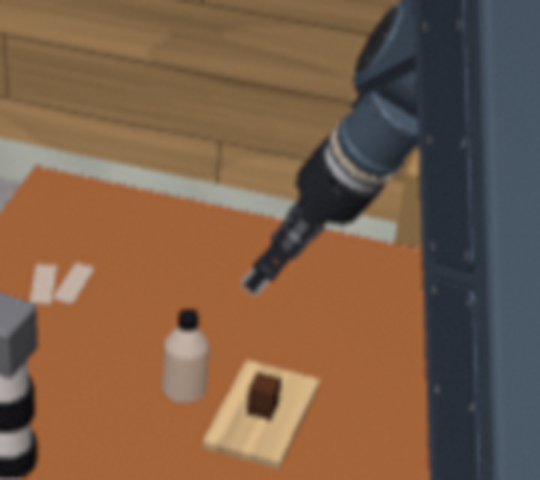

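View pics/scene1.png

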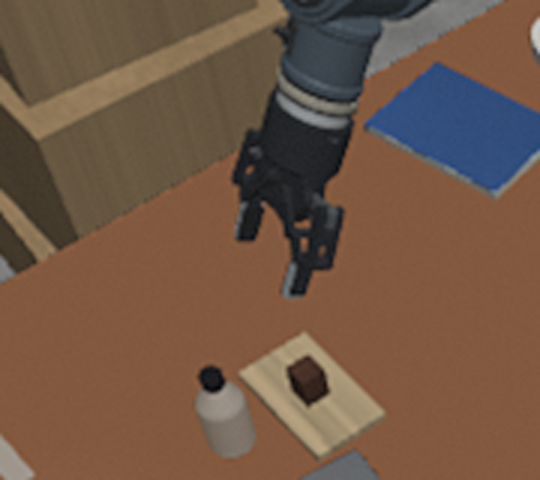

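Run:
```python
from h import *
S=[([-1.462,.527,1.433,0,1.181,-.178],[.17735,-.59863,.25534]),([-0.9597,0.4986,1.7466,0.6338,0.6694,-2.854],[.5137,-.3687,.2167])]
def Rm(q): return R.from_euler('z',q[0])*R.from_euler('y',q[1]+q[2])*R.from_euler('z',q[3])*R.from_euler('y',q[4])*R.from_euler('z',q[5]+np.pi/2)
def fk(q,v):
    L2,L3,d6,h=v
    b=q[1]+q[2]
    rr=np.array([L2*np.sin(q[1])+L3*np.sin(b),0,h+L2*np.cos(q[1])+L3*np.cos(b)])
    return R.from_euler('z',q[0]).apply(rr)+Rm(q).apply([0,0,d6])
f=lambda v:np.concatenate([fk(q,v)-p for q,p in S])
r=least_squares(f,[.4,.4,.2,.2]);print(r.x,f(r.x).round(4))
```

```text
[0.16053014 0.53288591 0.4880198  0.82242123] [-1.15e-01  2.80e-02  1.56e-02  1.00e-04 -5.22e-02 -1.56e-02]
```

```bash
cat >> h.py <<'E'
def Rm(q): return R.from_euler('z',q[0])*R.from_euler('y',q[1]+q[2])*R.from_euler('z',q[3])*R.from_euler('y',q[4])*R.from_euler('z',q[5]+np.pi/2)
def fk(q,v):
    L2,L3,d6,h,e=v
    b=q[1]+q[2]
    rr=np.array([L2*np.sin(q[1])+L3*np.sin(b),e,h+L2*np.cos(q[1])+L3*np.cos(b)])
    return R.from_euler('z',q[0]).apply(rr)+Rm(q).apply([0,0,d6])
E
python3 - <<'E'
from h import *
S=[([-1.462,.527,1.433,0,1.181,-.178],[.17735,-.59863,.25534]),([-0.9597,0.4986,1.7466,0.6338,0.6694,-2.854],[.5137,-.3687,.2167])]
f=lambda v:np.concatenate([fk(q,v)-p for q,p in S])
r=least_squares(f,[.4,.4,.2,.2,.1]);print(r.x,f(r.x).round(4))
V=r.x
lo=np.array([-3.08,-.75,.22,-1.43,0,-2.85]);hi=np.array([3.08,2.2,2.44,4.57,2.65,2.85])
def ik(p,rot,q0):
    g=lambda q:np.concatenate([(fk(q,V)-p)*5,(Rm(q).inv()*rot).as_rotvec()])
    s=least_squares(g,np.clip(q0,lo+.01,hi-.01),bounds=(lo,hi));return s.x,np.abs(s.fun).max()
def RA(th,yaw): return RB(th,yaw)*R.from_euler('z',np.pi)
for nm,pos,yaw in(('pick',[.508,-.369,.037],-.029),('hover',[.43,-.369,.135],-.029),('place',[.6516,-.0293,.072],-.141),('scale',[.485,.3435,.036],.27),('splace',[.6516-.07,-.02,.046],-.141)):
  for N,F in(('A',RA),('B',RB)):
    for th in(0,25,40):
        rot=F(th,yaw);best=min((ik(tcp_for(pos,rot),rot,[np.arctan2(pos[1],pos[0])-.15,.5,1.5,a,1,b]) for a in(-1,0,1,2.5) for b in(-2,0,2)),key=lambda t:t[1])
        print(nm,N,th,best[0].round(2),round(best[1],4))
E
```

```text
[0.58572077 0.33395968 0.22342997 0.10336607 0.11918939] [ 0.0067  0.0114  0.0041  0.     -0.0138 -0.0041]
pick A 0 [-0.82  0.77  1.69 -0.    0.68  0.78] 0.0
pick A 25 [-0.95  0.72  1.95  1.08  0.39 -0.35] 0.0
pick A 40 [-1.03  0.75  2.09  1.76  0.58 -1.1 ] 0.0
pick B 0 [-0.82  0.77  1.69 -0.    0.68 -2.36] 0.0
pick B 25 [-0.95  0.72  1.95  1.08  0.39  2.8 ] 0.0
pick B 40 [-1.03  0.75  2.09  1.76  0.58  2.04] 0.0
hover A 0 [-0.92  0.57  1.78  0.    0.8   0.68] 0.0
hover A 25 [-1.08  0.51  2.01  0.8   0.54 -0.16] 0.0
hover A 40 [-1.17  0.53  2.15  1.39  0.64 -0.81] 0.0
hover B 0 [-0.92  0.57  1.78 -0.    0.8  -2.46] 0.0
hover B 25 [-1.09  0.51  2.04  0.91  0.52  2.85] 0.0362
hover B 40 [-1.17  0.53  2.15  1.39  0.64  2.33] 0.0
place A 0 [-0.23  0.75  1.58  0.    0.81  1.48] 0.0
place A 25 [-0.24  0.67  1.91  0.32  0.14  1.16] 0.0
place A 40 [-0.25  0.68  2.08  2.91  0.33 -1.44] 0.0
place B 0 [-0.23  0.75  1.58  0.    0.81 -1.66] 0.0
place B 25 [-0.24  0.67  1.91  0.32  0.14 -1.99] 0.0
place B 40 [-0.25  0.68  2.08  2.91  0.33  1.7 ] 0.0
scale A 0 [ 0.41  0.73  1.8  -0.    0.61  1.72] 0.0
scale A 25 [ 0.44  0.69  2.09  3.96  0.1  -2.23] 0.0
scale A 40 [ 0.46  0.73  2.25  3.38  0.54 -1.63] 0.0
scale B 0 [ 0.41  0.73  1.8  -0.    0.61 -1.43] 0.0
scale B 25 [0.44 0.69 2.09 3.96 0.1  0.91] 0.0
scale B 40 [0.46 0.73 2.25 3.38 0.54 1.51] 0.0
splace A 0 [-0.24  0.7   1.83  0.    0.61  1.47] 0.0
splace A 25 [-0.26  0.66  2.14  2.6   0.1  -1.15] 0.0
splace A 40 [-0.28  0.7   2.32  2.98  0.57 -1.54] 0.0
splace B 0 [-0.24  0.7   1.83  0.    0.61 -1.67] 0.0
splace B 25 [-0.26  0.66  2.14  2.6   0.1   2.  ] 0.0
splace B 40 [-0.28  0.7   2.32  2.98  0.57  1.6 ] 0.0
```

```bash
cat >> h.py <<'E'
def pathrows(p,r,poses,dp=3,da=1):
    rows=[]
    for pt,rt in poses:
        d=np.round(r.inv().apply(pt-p),dp);a=np.round(np.degrees((r.inv()*rt).as_rotvec()),da)
        p=p+r.apply(d);r=r*R.from_rotvec(np.radians(a));rows.append([float(x)+0. for x in d]+[float(x)+0. for x in a])
    for i in range(0,len(rows),10): print(str(rows[i:i+10]).replace(' ',''))
    m=np.array(rows);print('max',np.linalg.norm(m[:,:3],axis=1).max(),np.linalg.norm(m[:,3:],axis=1).max(),'end',p.round(4),r.as_quat().round(4))
E
python3 - <<'E'
from station import manip
from h import *
s=manip.sense();p,r=s['tcp_pos'],R.from_quat(s['tool_rot'])
q0=s['q'];q1=np.array([-1.17,.53,2.15,1.39,.64,2.33])
r1=RB(40,-.029);h=tcp_for([.508,-.369,.037],r1)-r1.as_matrix()[:,2]*.12
n=30;poses=[]
for i in range(1,n+1):
    t=i/n;poses.append((p+(h-p)*t,Rm(q0+(q1-q0)*t)))
poses[-1]=(h,r1)
pathrows(p,r,poses)
E
```

```text
[[0.004,0.0,0.001,-0.6,-0.3,11.7],[0.003,-0.002,0.001,-0.5,-0.2,11.7],[0.004,-0.002,0.001,-0.6,-0.1,11.7],[0.003,-0.002,0.001,-0.6,0.0,11.7],[0.002,-0.003,0.001,-0.6,0.1,11.7],[0.002,-0.004,0.001,-0.5,0.2,11.8],[0.001,-0.003,0.001,-0.5,0.2,11.7],[0.0,-0.004,0.001,-0.4,0.3,11.8],[-0.001,-0.004,0.001,-0.4,0.4,11.7],[-0.002,-0.003,0.001,-0.3,0.4,11.8]]
[[-0.002,-0.004,0.0,-0.2,0.4,11.8],[-0.003,-0.002,0.001,-0.2,0.5,11.7],[-0.003,-0.003,0.001,-0.1,0.4,11.8],[-0.004,-0.001,0.001,0.0,0.5,11.8],[-0.003,-0.001,0.0,0.0,0.4,11.8],[-0.004,0.001,0.001,0.1,0.5,11.8],[-0.004,0.001,0.0,0.1,0.4,11.8],[-0.004,0.002,0.001,0.2,0.3,11.8],[-0.003,0.002,0.001,0.3,0.4,11.8],[-0.002,0.003,0.0,0.2,0.3,11.8]]
[[-0.002,0.004,0.001,0.4,0.2,11.9],[-0.001,0.003,0.0,0.3,0.3,11.8],[-0.001,0.004,0.0,0.4,0.1,11.8],[0.001,0.004,0.001,0.4,0.1,11.8],[0.001,0.004,0.0,0.4,0.1,11.9],[0.002,0.003,0.001,0.4,0.0,11.8],[0.003,0.003,0.0,0.4,0.0,11.8],[0.003,0.002,0.0,0.4,-0.1,11.9],[0.004,0.002,0.001,0.4,-0.1,11.8],[0.004,0.001,0.0,0.7,-0.1,11.9]]
max 0.00458257569495584 11.920989891783316 end [ 0.427  -0.3662  0.1333] [-0.014  -0.9397  0.0046 -0.3416]
```

Emit:
{"method": "play_rows", "body": {"steps": [[[0.002,-0.001,0,-0.5,0,10.5],[0.002,-0.002,0,-0.5,0,10.5],[0.002,-0.002,0,-0.5,0,10.5],[0.002,-0.002,0,-0.5,0,10.5],[0.002,-0.003,0,-0.5,0,10.5],[0.002,-0.004,0,-0.5,0,10.5],[0,-0.004,0,-0.5,0,10.5],[0,-0.004,0,-0.5,0,10.5],[0,-0.004,0,-0.4,0.4,10.5],[-0.002,-0.004,0,-0.4,0.4,10.5]]]}}

```text
t: 5.6
tcp_pos: [0.4814, -0.3757, 0.1987]
tool_rot: [0.801, 0.532, 0.233, 0.144]
force: [0.1, 0.7, 0.2]
finger_gap: 1.003
```

Emit:
{"method": "play_rows", "body": {"steps": [[[-0.002,-0.004,0,-0.2,0.4,10.5],[-0.003,-0.003,0,-0.2,0.4,10.5],[-0.003,-0.003,0,-0.2,0.4,10.5],[-0.004,-0.001,0,0,0.4,10.5],[-0.004,0,0,0,0.4,10.5],[-0.004,0,0,0,0.4,10.5],[-0.004,0.001,0,0,0.4,10.5],[-0.004,0.002,0,0.2,0.4,10.5],[-0.003,0.002,0,0.2,0.4,10.5],[-0.002,0.003,0,0.2,0.4,10.5]]]}}

```text
t: 6.85
tcp_pos: [0.4492, -0.387, 0.1771]
tool_rot: [0.901, -0.306, 0.285, -0.117]
force: [1.0, -0.5, -0.3]
finger_gap: 0.996
```

Run:
```python
from station import manip
from h import *
s=manip.sense();p,r=s['tcp_pos'],R.from_quat(s['tool_rot'])
q0=s['q'];q1=np.array([-1.17,.53,2.15,1.39,.64,2.33]);print(s['t'],q0.round(4).tolist(),p.round(4))
r1=RB(40,-.029);h=tcp_for([.508,-.369,.037],r1)-r1.as_matrix()[:,2]*.12
n=20;poses=[]
for i in range(1,n+1):
    t=i/n;poses.append((p+(h-p)*t,Rm(q0+(q1-q0)*t)))
poses[-1]=(h,r1)
pathrows(p,r,poses)
```

```text
6.85 [-1.1668, 0.5651, 1.8794, 0.9812, 0.7261, 0.2904] [ 0.4492 -0.387   0.1771]
[[-0.002,0.001,0.001,0.2,0.3,7.1],[-0.003,0.0,0.001,0.3,0.3,7.1],[-0.002,0.002,0.001,0.2,0.2,7.1],[-0.002,0.001,0.002,0.3,0.2,7.1],[-0.001,0.002,0.001,0.2,0.2,7.2],[-0.002,0.001,0.001,0.3,0.1,7.1],[-0.001,0.002,0.001,0.3,0.2,7.1],[-0.001,0.003,0.001,0.2,0.1,7.2],[-0.001,0.002,0.001,0.3,0.1,7.1],[-0.001,0.002,0.001,0.2,0.0,7.2]]
[[0.0,0.003,0.001,0.3,0.1,7.1],[0.0,0.002,0.001,0.2,0.0,7.2],[0.001,0.003,0.001,0.3,0.1,7.2],[0.0,0.002,0.001,0.2,0.0,7.1],[0.001,0.002,0.001,0.2,0.0,7.2],[0.002,0.002,0.001,0.2,0.0,7.2],[0.001,0.002,0.001,0.2,0.0,7.1],[0.002,0.002,0.001,0.3,0.0,7.2],[0.002,0.001,0.001,0.2,0.0,7.2],[0.002,0.002,0.001,0.6,0.0,7.2]]
max 0.0033166247903554003 7.224956747275377 end [ 0.4273 -0.3663  0.1334] [-0.0139 -0.9396  0.0048 -0.3419]
```

Emit:
{"method": "play_rows", "body": {"steps": [[[-0.002,0.001,0.001,0.2,0.3,7.1],[-0.003,0.0,0.001,0.3,0.3,7.1],[-0.002,0.002,0.001,0.2,0.2,7.1],[-0.002,0.001,0.002,0.3,0.2,7.1],[-0.001,0.002,0.001,0.2,0.2,7.2],[-0.002,0.001,0.001,0.3,0.1,7.1],[-0.001,0.002,0.001,0.3,0.2,7.1],[-0.001,0.003,0.001,0.2,0.1,7.2],[-0.001,0.002,0.001,0.3,0.1,7.1],[-0.001,0.002,0.001,0.2,0.0,7.2]]]}}

```text
t: 8.1
tcp_pos: [0.4386, -0.3767, 0.1555]
tool_rot: [-0.547, 0.768, -0.183, 0.277]
force: [-0.2, 0.3, 0.3]
finger_gap: 1.0
```

Emit:
{"method": "play_rows", "body": {"steps": [[[0.0,0.003,0.001,0.3,0.1,7.1],[0.0,0.002,0.001,0.2,0.0,7.2],[0.001,0.003,0.001,0.3,0.1,7.2],[0.0,0.002,0.001,0.2,0.0,7.1],[0.001,0.002,0.001,0.2,0.0,7.2],[0.002,0.002,0.001,0.2,0.0,7.2],[0.001,0.002,0.001,0.2,0.0,7.1],[0.002,0.002,0.001,0.3,0.0,7.2],[0.002,0.001,0.001,0.2,0.0,7.2],[0.002,0.002,0.001,0.6,0.0,7.2]]]}}

```text
t: 9.35
tcp_pos: [0.4274, -0.367, 0.1334]
tool_rot: [0.013, 0.94, -0.005, 0.342]
force: [-0.3, -0.8, 0.3]
finger_gap: 1.001
```

```bash
cat > look.py <<'E'
from station import manip
from h import *
s=manip.sense();p,r=s['tcp_pos'],R.from_quat(s['tool_rot'])
print(s['t'],s['q'].round(4).tolist(),p.round(4),s['tool_rot'].round(4),s['finger_gap'],s['force'].round(1))
E
python3 - <<'E'
from look import *
w=manip.snapshot('wrist')
segs=rect(-45,45,-75,75,10)
a,rr,n=edgefit([w],[segs],[.508,-.369,-.03],w=10,iters=8);print('edge',a.round(4),rr,n)
m=manip.regions_of('carrier',w);print([(x['score'],x['rect']) for x in m])
draw(w,[(M['carrier'],a,0,(255,0,0))],'pics/w2.png')
r1=RB(40,a[2]);g=tcp_for([a[0],a[1],.037],r1)
plan(p,r,g,r1,6)
E
```

```text
9.35 [-1.2151, 0.6478, 2.032, 1.3637, 0.6543, 2.3146] [ 0.4274 -0.367   0.1334] [ 0.013   0.9396 -0.0054  0.3419] 1.0014813896224959 [-0.3 -0.8  0.3]
edge [ 0.5066 -0.3687 -0.0305] 0.25724286471209223 150
[(0.75, [163.7, 124.7, 359.4, 214.3]), (0.18, [387.0, 168.0, 512.0, 278.2])]
[[0.0,0.0,0.02,0.0,0.0,0.0],[0.0,0.0,0.02,0.0,0.0,0.1],[0.001,0.0,0.019,0.0,0.0,0.0],[0.0,0.0,0.02,0.0,0.0,0.0],[0.0,0.001,0.02,0.0,0.0,0.0],[0.0,0.0,0.02,0.0,0.0,0.1]]
max 0.02 0.1 end [ 0.5031 -0.3682  0.0416] [ 0.0146  0.9396 -0.0048  0.342 ]
```

View pics/w2.png

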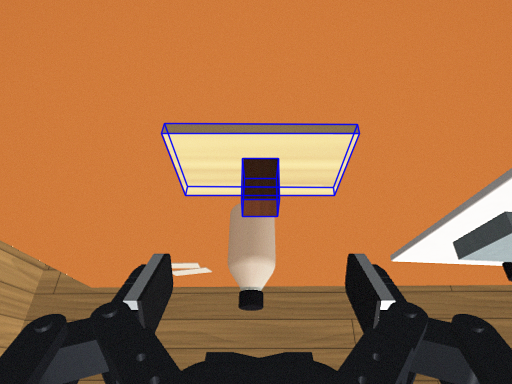

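Emit:
{"method": "play_rows", "body": {"steps": [[[0,0,0.02,0,0,0],[0,0,0.02,0,0,0],[0.001,0,0.019,0,0,0.1],[0,0,0.02,0,0,0],[0,0.001,0.02,0,0,0.1],[0,0,0.02,0,0,0],[0,0,0,0,0,0]]]}}

```text
t: 10.32
tcp_pos: [0.5043, -0.3673, 0.0411]
tool_rot: [0.011, 0.94, -0.005, 0.342]
force: [-0.4, -0.3, 0.4]
finger_gap: 1.005
```

Emit:
{"method": "play_rows", "body": {"steps": [[[0,0,0,0,0,0],[0,0,0,0,0,0],[0,0,0,0,0,0],[0,0,0,0,0,0],[0,0,0,0,0,0],[0,0,0,0,0,0],[0,0,0,0,0,0],[0,0,0,0,0,0]]], "fingers": 0, "squeeze": 50}}

```text
t: 11.32
tcp_pos: [0.5043, -0.3678, 0.0427]
tool_rot: [0.012, 0.939, -0.006, 0.343]
force: [-3.0, -0.8, 5.0]
finger_gap: 0.343
```

Run:
```python
from look import *
w=manip.snapshot('wrist')
cv2.imwrite('pics/w3.png',w['img'][:,:,::-1])
```

```text
11.325 [-1.0621, 0.8611, 1.9204, 1.6408, 0.5879, 2.1444] [ 0.5043 -0.3678  0.0427] [ 0.0116  0.9394 -0.0055  0.3427] 0.3434423662132531 [-3.  -0.8  5. ]
```

View pics/w3.png

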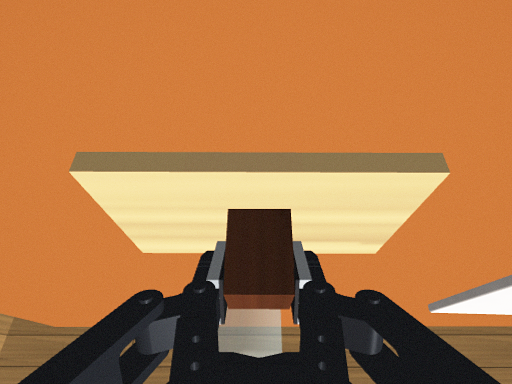

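```bash
cat >> h.py <<'E'
def Tm(pos,rot):
    m=np.eye(4);m[:3,:3]=rot.as_matrix();m[:3,3]=pos;return m
E
python3 - <<'E'
from look import *
import pickle
a=[.5067,-.3687,-.0303]
G=np.linalg.inv(Tm([a[0],a[1],0],R.from_euler('z',a[2])))@Tm(p,r)   # tool in carrier
pickle.dump(G,open('G.pkl','wb'));print(G.round(4))
p,r=plan(p,r,p+[0,0,.06],r,4)
st=np.array([.6516,-.0293,-.141])
c=T(st)(np.array([[-.13,0,.06]]))[0]
X=Tm(c,R.from_euler('z',st[2]))@G
# use pure-yaw ideal rotation
plan(p,r,X[:3,3],R.from_matrix(X[:3,:3]),10)
E
```

```text
11.375 [-1.0621, 0.8611, 1.9204, 1.6408, 0.5879, 2.1444] [ 0.5043 -0.3677  0.0427] [ 0.0116  0.9394 -0.0055  0.3427] 0.34213210228825064 [-3.4  0.2  5.5]
[[-7.651e-01 -4.700e-03  6.439e-01 -2.500e-03]
 [-5.200e-03  1.000e+00  1.200e-03  9.000e-04]
 [-6.439e-01 -2.500e-03 -7.651e-01  4.270e-02]
 [ 0.000e+00  0.000e+00  0.000e+00  1.000e+00]]
[[-0.01,0.0,-0.011,0.0,0.0,0.0],[-0.009,0.0,-0.012,0.0,0.0,0.0],[-0.01,0.0,-0.011,0.0,0.0,0.0],[-0.01,0.0,-0.012,0.0,0.0,0.0]]
max 0.012 0.0 end [ 0.5045 -0.3676  0.103 ] [ 0.0116  0.9394 -0.0055  0.3427]
[[-0.001,0.036,0.0,0.4,0.0,0.5],[0.0,0.036,0.001,0.4,0.0,0.5],[0.0,0.035,-0.001,0.4,0.0,0.5],[0.001,0.036,0.0,0.4,0.0,0.4],[0.0,0.036,0.0,0.4,0.0,0.5],[0.001,0.036,-0.001,0.5,0.0,0.5],[0.001,0.036,-0.001,0.4,0.0,0.5],[0.002,0.035,-0.002,0.4,0.0,0.5],[0.002,0.036,-0.002,0.4,0.0,0.5],[0.002,0.036,-0.001,0.4,0.0,0.5]]
max 0.036 0.5 end [ 0.5209 -0.0096  0.1024] [ 0.064   0.9372 -0.0245  0.342 ]
```

Emit:
{"method": "play_rows", "body": {"steps": [[[-0.01,0,-0.011,0,0,0],[-0.009,0,-0.012,0,0,0],[-0.01,0,-0.011,0,0,0],[-0.01,0,-0.012,0,0,0],[0,0,0,0,0,0]]]}}

```text
t: 12.0
tcp_pos: [0.5048, -0.3674, 0.103]
tool_rot: [0.011, 0.939, -0.006, 0.343]
force: [-0.3, -0.7, -1.2]
finger_gap: 0.347
```

Emit:
{"method": "play_rows", "body": {"steps": [[[-0.001,0.036,0.0,0.4,0.0,0.5],[0.0,0.036,0.001,0.4,0.0,0.5],[0.0,0.035,-0.001,0.4,0.0,0.5],[0.001,0.036,0.0,0.4,0.0,0.4],[0.0,0.036,0.0,0.4,0.0,0.5],[0.001,0.036,-0.001,0.5,0.0,0.5],[0.001,0.036,-0.001,0.4,0.0,0.5],[0.002,0.035,-0.002,0.4,0.0,0.5],[0.002,0.036,-0.002,0.4,0.0,0.5],[0.002,0.036,-0.001,0.4,0.0,0.5]]]}}

```text
t: 13.25
tcp_pos: [0.5202, -0.0083, 0.1007]
tool_rot: [0.064, 0.938, -0.024, 0.34]
force: [1.2, 0.3, -1.2]
finger_gap: 0.341
```

Run:
```python
from look import *
import pickle
G=pickle.load(open('G.pkl','rb'))
C=Tm(p,r)@np.linalg.inv(G);print(C.round(4))
st=[.6516,-.0293,-.141]
c=[C[0,3],C[1,3],np.arctan2(C[1,0],C[0,0])]
w=manip.snapshot('wrist');sc=manip.snapshot('scene');sd=manip.snapshot('side')
for n,x in(('w',w),('sc',sc),('sd',sd)):
    draw(x,[(M['carrier'],c,C[2,3],(255,0,0)),(M['plate'],st,0,(0,0,255)),(M['block'],st,0,(0,255,0))],f'pics/{n}4.png',k=1)
pickle.dump((w,sc,sd,C),open('d4.pkl','wb'))
```

```text
13.25 [-0.2789, 0.7299, 2.2813, 2.975, 0.5674, 1.6014] [ 0.5202 -0.0083  0.1007] [ 0.0641  0.9378 -0.0243  0.3403] 0.34149369078431124 [ 1.2  0.3 -1.2]
[[ 9.899e-01  1.415e-01  3.300e-03  5.224e-01]
 [-1.415e-01  9.899e-01 -1.000e-03 -9.500e-03]
 [-3.400e-03  5.000e-04  1.000e+00  5.800e-02]
 [ 0.000e+00  0.000e+00  0.000e+00  1.000e+00]]
```

View pics/w4.png

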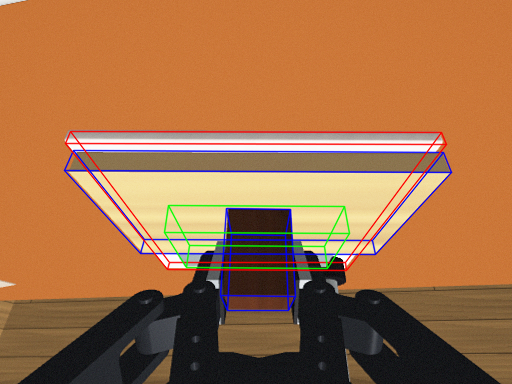

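View pics/sd4.png

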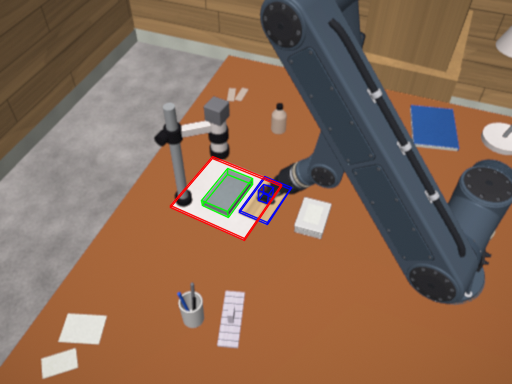

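Run:
```python
from look import *
import pickle
G=pickle.load(open('G.pkl','rb'));w,sc,sd,C=pickle.load(open('d4.pkl','rb'))
st=np.array([.6516,-.0293,-.141])
pl=rect(-125,130,-120,120,10)[3:4]+rect(-125,130,-120,120,0)[3:4]
a,rr,n=edgefit([w],[pl],st,w=8,iters=6);print('plate front wrist',a.round(4),rr,n, T([0,0,-st[2]])(np.array([[a[0]-st[0],a[1]-st[1],0]])))
# carrier in wrist
c0=[C[0,3],C[1,3],np.arctan2(C[1,0],C[0,0])]
seg=rect(-45,45,-75,75,10)[1:]+[rect(-45,45,-75,75,0)[3]]
b,rr,n=edgefit([w],[rect(-45,45,-75,75,10)],c0,z=C[2,3],w=5,iters=6);print('carrier',np.round(c0,4),b.round(4),rr,n)
c=T(st)(np.array([[-.01,0,.050]]))[0]
X=Tm(c,R.from_euler('z',st[2]))@G
plan(p,r,X[:3,3],R.from_matrix(X[:3,:3]),7)
```

```text
13.4 [-0.278, 0.7293, 2.282, 2.9697, 0.5676, 1.6028] [ 0.5201 -0.007   0.101 ] [ 0.0617  0.938  -0.0233  0.3403] 0.34264026966935707 [ 0.3 -0.1 -2.1]Traceback (most recent call last):
  File "<stdin>", line 6, in <module>
  File "h.py", line 79, in edgefit
    sol=least_squares(f,p,loss='cauchy',f_scale=.5,x_scale=[.01,.01,.05]);p=sol.x
    return func(*args, **kwargs)
    vector_fun = VectorFunction(
        fun_wrapped,
    ...<6 lines>...
        workers=workers
    )
    self._update_fun()
    ~~~~~~~~~~~~~~~~^^
    self.f = self.fun_wrapped(xp_copy(self.x))
             ~~~~~~~~~~~~~~~~^^^^^^^^^^^^^^^^^
    return np.atleast_1d(self.fun(x))
                         ~~~~~~~~^^^
    return self.f(x, *self.args, **self.kwargs)
           ~~~~~~^^^^^^^^^^^^^^^^^^^^^^^^^^^^^^
  File "h.py", line 78, in f
    return np.concatenate(r)
           ~~~~~~~~~~~~~~^^^
ValueError: need at least one array to concatenate
```

```bash
python3 - <<'E'
s=open('h.py').read()
s=s.replace("            return np.concatenate(r)","            r.append((np.array(q)-P0)*np.array([1,1,.3])*pw);return np.concatenate(r)").replace("    p=np.array(p0,float)\n    gs=","    p=np.array(p0,float);P0=p.copy();pw=100.\n    gs=")
open('h.py','w').write(s)
E
python3 - <<'E'
from look import *
import pickle
G=pickle.load(open('G.pkl','rb'));w,sc,sd,C=pickle.load(open('d4.pkl','rb'))
st=np.array([.6516,-.0293,-.141])
pl=rect(-125,130,-120,120,10)[3:4]+rect(-125,130,-120,120,0)[3:4]
a,rr,n=edgefit([w],[pl],st,w=8,iters=6);print('plate front wrist',a.round(4),rr,n, T([0,0,-st[2]])(np.array([[a[0]-st[0],a[1]-st[1],0]])))
c0=[C[0,3],C[1,3],np.arctan2(C[1,0],C[0,0])]
b,rr,n=edgefit([w],[rect(-45,45,-75,75,10)],c0,z=C[2,3],w=5,iters=6);print('carrier',np.round(c0,4),b.round(4),rr,n)
c=T(st)(np.array([[-.01,0,.050]]))[0]
X=Tm(c,R.from_euler('z',st[2]))@G
plan(p,r,X[:3,3],R.from_matrix(X[:3,:3]),7)
E
```

```text
13.4 [-0.278, 0.7293, 2.282, 2.9697, 0.5676, 1.6028] [ 0.5201 -0.007   0.101 ] [ 0.0617  0.938  -0.0233  0.3403] 0.34264026966935707 [ 0.3 -0.1 -2.1]
plate front wrist [ 0.6591 -0.0296 -0.1418] 0.6949005020653288 83 [[0.00746922 0.00072442 0.        ]]
carrier [ 0.5224 -0.0095 -0.142 ] [ 0.5226 -0.0101 -0.139 ] 0.24711649094638366 110
[[-0.012,-0.001,0.012,0.0,0.0,0.0],[-0.013,0.0,0.012,0.1,-0.1,0.0],[-0.012,-0.001,0.012,0.0,0.0,0.1],[-0.013,0.0,0.012,0.0,0.0,0.0],[-0.012,-0.001,0.012,0.0,0.0,0.0],[-0.013,0.0,0.012,0.1,-0.1,0.0],[-0.012,-0.001,0.012,0.0,0.0,0.1]]
max 0.013 0.1 end [ 0.6391 -0.0271  0.0925] [ 0.0639  0.9372 -0.0245  0.3419]
```

Emit:
{"method": "play_rows", "body": {"steps": [[[-0.012,-0.001,0.012,0,0,0],[-0.013,0,0.012,0.1,-0.1,0],[-0.012,-0.001,0.012,0,0,0.1],[-0.013,0,0.012,0,0,0],[-0.012,-0.001,0.012,0,0,0],[-0.013,0,0.012,0.1,-0.1,0],[-0.012,-0.001,0.012,0,0,0.1],[0,0,0,0,0,0]]]}}

```text
t: 14.4
tcp_pos: [0.6409, -0.0319, 0.0935]
tool_rot: [0.067, 0.936, -0.026, 0.344]
force: [-0.1, -0.4, -1.5]
finger_gap: 0.348
```

Run:
```python
from look import *
import pickle
G=pickle.load(open('G.pkl','rb'))
C=Tm(p,r)@np.linalg.inv(G);print(C.round(4))
st=[.6516,-.0293,-.141]
c=[C[0,3],C[1,3],np.arctan2(C[1,0],C[0,0])]
w=manip.snapshot('wrist');sc=manip.snapshot('scene');sd=manip.snapshot('side')
cv2.imwrite('pics/w5r.png',w['img'][:,:,::-1])
for n,x in(('w',w),('sc',sc),('sd',sd)):
    draw(x,[(M['carrier'],c,C[2,3],(255,0,0)),(M['plate'],st,0,(0,0,255)),(M['block'],st,0,(0,255,0))],f'pics/{n}5.png',k=1)
pickle.dump((w,sc,sd,C),open('d5.pkl','wb'))
```

```text
14.4 [-0.2535, 0.7483, 1.9783, 2.9007, 0.2941, 1.7161] [ 0.6409 -0.0319  0.0935] [ 0.0668  0.9363 -0.0259  0.3437] 0.3481000779348225 [-0.1 -0.4 -1.5]
[[ 9.890e-01  1.476e-01 -4.100e-03  6.433e-01]
 [-1.476e-01  9.890e-01  7.000e-04 -3.320e-02]
 [ 4.200e-03 -0.000e+00  1.000e+00  5.080e-02]
 [ 0.000e+00  0.000e+00  0.000e+00  1.000e+00]]
```

View pics/w5.png

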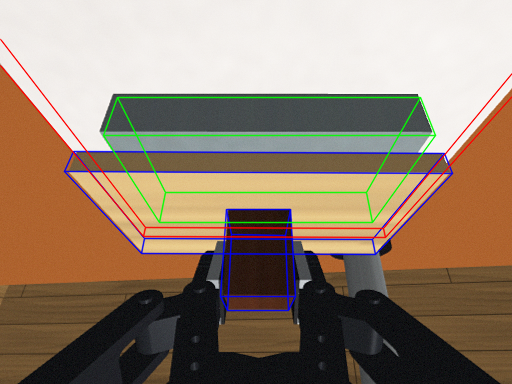

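View pics/w5r.png

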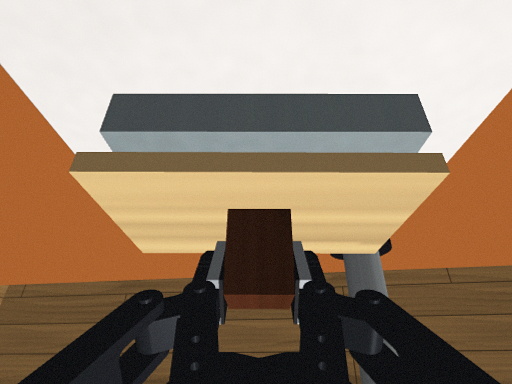

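```bash
cat >> h.py <<'E'
def edgefit4(pic,segs,p0,z0,w=6,iters=8,pw=(50,50,15,100),thr=12):
    p=np.array(list(p0)+[z0],float);P0=p.copy()
    g3=cv2.GaussianBlur(pic['img'].astype(np.float32),(0,0),.8)
    for it in range(iters):
        ww=max(2.0,w*(.7**it));O=[]
        for a,b in segs:
            t=np.linspace(.04,.96,50)[:,None];P=np.array(a)*(1-t)+np.array(b)*t
            u=proj(pic,T(p[:3],p[3])(P));d=u[-1]-u[0];n=np.array([-d[1],d[0]])/np.linalg.norm(d)
            s=np.arange(-ww-1,ww+1.01,.25);X=u[:,None,:]+s[None,:,None]*n
            pr=np.stack([map_coordinates(g3[:,:,c],[X[...,1],X[...,0]],order=1,mode='nearest') for c in range(3)],-1)
            g=np.linalg.norm(pr[:,4:]-pr[:,:-4],axis=-1);sc=s[2:-2];j=g.argmax(1)
            for i in range(len(P)):
                if thr<g[i,j[i]] and 0<j[i]<len(sc)-1 and 2<u[i,0]<509 and 2<u[i,1]<381: O.append((P[i],u[i]+sc[j[i]]*n,n))
        A=[np.array([o[k] for o in O]) for k in range(3)]
        def f(q): return np.concatenate([((proj(pic,T(q[:3],q[3])(A[0]))-A[1])*A[2]).sum(1),(q-P0)*np.array(pw)])
        p=least_squares(f,p,loss='cauchy',f_scale=.5,x_scale=[.01,.01,.05,.01]).x
    return p,float(np.median(np.abs(f(p)[:-4]))),len(O)
def rel(c,b):
    d=T([0,0,-b[2]])(np.array([[c[0]-b[0],c[1]-b[1],0]]))[0]
    return d[0]*1e3,d[1]*1e3,np.degrees(c[2]-b[2]),(c[3]-b[3])*1e3
B=rect(-45,45,-75,75,35);BB=rect(-45,45,-75,75,10)
V1=[((-.045,s*.075,.01),(-.045,s*.075,.035)) for s in(-1,1)]
SEGBLOCK=[BB[3],B[3]]+V1
Ct=rect(-45,45,-75,75,10);Cb=rect(-45,45,-75,75,0)
SEGCAR=Ct+[Cb[3]]
E
python3 - <<'E'
from look import *
import pickle
w,sc,sd,C=pickle.load(open('d5.pkl','rb'))
c0=[C[0,3],C[1,3],np.arctan2(C[1,0],C[0,0])]
b,e,n=edgefit4(w,SEGBLOCK,[.6516,-.0293,-.141],0);print('block',b.round(4),e,n)
c,e,n=edgefit4(w,SEGCAR,c0,C[2,3]);print('car',c.round(4),e,n)
print('rel',np.round(rel(c,b),2))
for k in(0,.0):
  for pw in((50,50,15,2000),):
    b2,e,n=edgefit4(w,SEGBLOCK,[.6516,-.0293,-.141],0,pw=pw);c2,e2,n2=edgefit4(w,SEGCAR,c0,C[2,3],pw=pw);print(b2.round(4),c2.round(4),e,e2,np.round(rel(c2,b2),2))
draw(w,[(M['carrier'],c[:3],c[3],(255,0,0)),(M['block'],b[:3],b[3],(0,255,0))],'pics/w5f.png')
for n,x in(('sc',sc),('sd',sd)):
    im=cv2.imread(f'pics/{n}5.png');u=proj(x,np.array([[.64,-.03,.05]]))[0].astype(int);cv2.imwrite(f'pics/{n}5c.png',cv2.resize(im[u[1]-70:u[1]+70,u[0]-80:u[0]+80],None,fx=4,fy=4,interpolation=cv2.INTER_CUBIC))
E
```

```text
14.55 [-0.2522, 0.7475, 1.9826, 2.9009, 0.2936, 1.7163] [ 0.6384 -0.0305  0.093 ] [ 0.0665  0.937  -0.0253  0.3419] 0.3434940211467086 [ 0.3 -0.2 -1.3]
block [ 0.6499 -0.0309 -0.1407 -0.0009] 0.04298656521233409 200
car [ 0.6445 -0.0331 -0.1454  0.0499] 0.2490893578314995 230
rel [-5.1  -2.94 -0.27 50.79]
[ 0.6499 -0.0309 -0.1406 -0.0009] [ 0.6445 -0.0331 -0.1454  0.0499] 0.038676098929338085 0.24878631726770636 [-5.1  -2.94 -0.28 50.78]
[ 0.6499 -0.0309 -0.1406 -0.0009] [ 0.6445 -0.0331 -0.1454  0.0499] 0.038676098929338085 0.24878631726770636 [-5.1  -2.94 -0.28 50.78]
```

View pics/w5f.png

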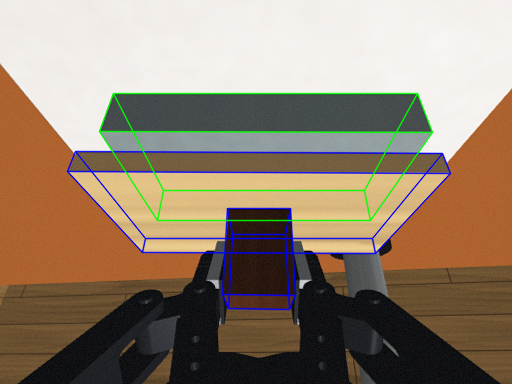

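View pics/sd5c.png

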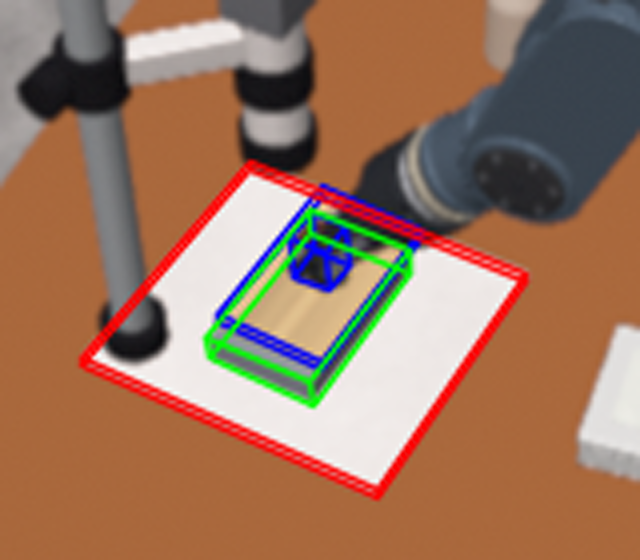

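```bash
cat >> h.py <<'E'
def edgefit6(pic,segs,X0,w=6,iters=8,thr=12,fix=1e-3):
    """X0 4x4 world pose; returns refined 4x4"""
    X=X0.copy();g3=cv2.GaussianBlur(pic['img'].astype(np.float32),(0,0),.8)
    def app(X,q,P):
        return (R.from_rotvec(q[3:]).apply(P))@X[:3,:3].T+X[:3,3]+q[:3]
    for it in range(iters):
        ww=max(2.0,w*(.7**it));O=[]
        for a,b in segs:
            t=np.linspace(.04,.96,50)[:,None];P=np.array(a)*(1-t)+np.array(b)*t
            u=proj(pic,app(X,np.zeros(6),P));d=u[-1]-u[0];n=np.array([-d[1],d[0]])/np.linalg.norm(d)
            s=np.arange(-ww-1,ww+1.01,.25);Y=u[:,None,:]+s[None,:,None]*n
            pr=np.stack([map_coordinates(g3[:,:,c],[Y[...,1],Y[...,0]],order=1,mode='nearest') for c in range(3)],-1)
            g=np.linalg.norm(pr[:,4:]-pr[:,:-4],axis=-1);sc=s[2:-2];j=g.argmax(1)
            for i in range(len(P)):
                if thr<g[i,j[i]] and 0<j[i]<len(sc)-1 and 2<u[i,0]<509 and 2<u[i,1]<381: O.append((P[i],u[i]+sc[j[i]]*n,n))
        A=[np.array([o[k] for o in O]) for k in range(3)]
        def f(q): return np.concatenate([((proj(pic,app(X,q,A[0]))-A[1])*A[2]).sum(1),q*fix])
        q=least_squares(f,np.zeros(6),loss='cauchy',f_scale=.5,x_scale=[.01]*3+[.05]*3).x
        e=float(np.median(np.abs(f(q)[:-6])))
        X[:3,3]+=q[:3];X[:3,:3]=X[:3,:3]@R.from_rotvec(q[3:]).as_matrix()
    return X,e,len(O)
def drawX(im,pic,parts,X,col):
    for b in parts:
        u=np.round(proj(pic,b@X[:3,:3].T+X[:3,3])).astype(int)
        for i in range(8):
            for j in(1,2,4):
                if not i&j: cv2.line(im,tuple(u[i].tolist()),tuple(u[i|j].tolist()),col,1,cv2.LINE_AA)
E
cat > rel6.py <<'E'
from look import *
import sys,pickle
def run(w,C,st,name,segc=None,segb=None):
    Bx=Tm([st[0],st[1],0],R.from_euler('z',st[2]))
    b,e,n=edgefit6(w,segb or SEGBLOCK,Bx);print('block',b[:3,3].round(4),e,n)
    c,e,n=edgefit6(w,segc or SEGCAR,C);print('car',c[:3,3].round(4),e,n)
    # trust block pose: relative in block frame
    Xr=np.linalg.inv(b)@c
    print('rel mm',(Xr[:3,3]*1e3).round(2),'rpy deg',R.from_matrix(Xr[:3,:3]).as_euler('xyz',degrees=True).round(2))
    im=w['img'][:,:,::-1].copy();drawX(im,w,M['carrier'],c,(255,0,0));drawX(im,w,M['block'],b,(0,255,0));cv2.imwrite(name,im)
    return b,c,Xr
E
python3 - <<'E'
from rel6 import *
w,sc,sd,C=pickle.load(open('d5.pkl','rb'))
run(w,C,[.6516,-.0293,-.141],'pics/w5g.png')
run(w,C,[.6516,-.0293,-.141],'pics/w5h.png',segc=[Ct[3],Cb[3]]+[((-.045,s*.075,0),(-.045,s*.075,.01)) for s in(1,-1)]+Ct[:3:2])
S15=rect(-15,15,-15,15,50);S10=rect(-15,15,-15,15,10)
run(w,C,[.6516,-.0293,-.141],'pics/w5i.png',segc=SEGCAR+[S15[3],S10[3]])
print(sc['shot'],len(pickle.load(open('d4.pkl','rb'))))
w4,_,_,C4=pickle.load(open('d4.pkl','rb'))
c,e,n=edgefit6(w4,SEGCAR,C4);print(c.round(4),e)
E
```

```text
14.55 [-0.2522, 0.7475, 1.9826, 2.9009, 0.2936, 1.7163] [ 0.6384 -0.0305  0.093 ] [ 0.0665  0.937  -0.0253  0.3419] 0.3434940211467086 [ 0.3 -0.2 -1.3]
block [ 0.65   -0.0309 -0.0007] 0.00654799241865262 200
car [ 0.6447 -0.0331  0.0499] 0.2348284161320468 228
rel mm [-4.74 -3.01 50.65] rpy deg [ 0.1  -0.11 -0.18]
block [ 0.65   -0.0309 -0.0007] 0.00654799241865262 200
car [ 0.6448 -0.033   0.0499] 0.22381658900541587 299
rel mm [-4.71 -2.91 50.63] rpy deg [ 0.02 -0.11 -0.25]
block [ 0.65   -0.0309 -0.0007] 0.00654799241865262 200
car [ 0.6447 -0.0331  0.0499] 0.007178887439387674 328
rel mm [-4.75 -2.98 50.68] rpy deg [ 0.08 -0.11 -0.19]
15 4
[[ 9.903e-01  1.390e-01  2.800e-03  5.239e-01]
 [-1.390e-01  9.903e-01 -9.000e-04 -9.400e-03]
 [-2.900e-03  5.000e-04  1.000e+00  5.710e-02]
 [ 0.000e+00  0.000e+00  0.000e+00  1.000e+00]] 0.021127154351003725
```

View pics/w5g.png

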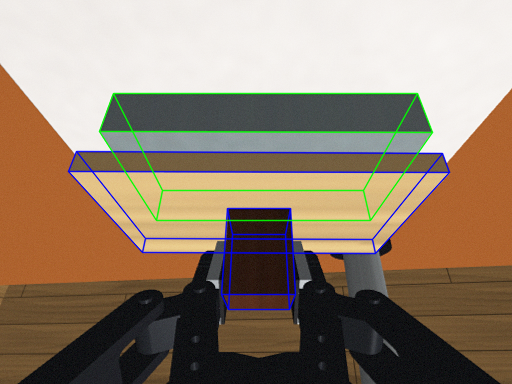

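Run:
```python
from rel6 import *
G=pickle.load(open('G.pkl','rb'))
for i in range(2):
    w=manip.snapshot('wrist');s=manip.sense();p,r=s['tcp_pos'],R.from_quat(s['tool_rot']);print(s['t'],p.round(4))
    C=Tm(p,r)@np.linalg.inv(G)
    b,c,Xr=run(w,C,[.650,-.0309,-.141],'pics/w6.png')
# residual distribution: measure left/right side edges manually
pickle.dump((w,b,c),open('d6.pkl','wb'))
# move so carrier sits at rel (0,0,35+3), yaw 0 ; tool motion expressed: Tnew = b*D*b^-1 *T
tgt=np.eye(4);tgt[2,3]=.038
W=b@tgt@np.linalg.inv(c)
N=W@Tm(p,r)
plan(p,r,N[:3,3],R.from_matrix(N[:3,:3]),3,dp=4)
```

```text
14.55 [-0.2522, 0.7475, 1.9826, 2.9009, 0.2936, 1.7163] [ 0.6384 -0.0305  0.093 ] [ 0.0665  0.937  -0.0253  0.3419] 0.3434940211467086 [ 0.3 -0.2 -1.3]
14.6 [ 0.6384 -0.0303  0.0931]
block [ 0.6499 -0.0309 -0.0009] 0.007786575157660722 200
car [ 0.6422 -0.0316  0.0494] 0.027627397476270424 228
rel mm [-7.62 -1.88 50.3 ] rpy deg [ 0.12 -0.09 -0.19]
14.65 [ 0.6386 -0.03    0.0933]
block [ 0.65   -0.0308 -0.0008] 0.23348960226150225 200
car [ 0.6422 -0.0314  0.0495] 0.01932351537216849 228
rel mm [-7.57 -1.48 50.34] rpy deg [-0.09  0.03 -0.26]
[[0.0007,0.0005,0.0048,-0.1,0.0,0.0],[0.0007,0.0005,0.0047,-0.1,0.0,-0.1],[0.0008,0.0005,0.0048,0.0,0.0,0.0]]
max 0.0048 0.1 end [ 0.6463 -0.0296  0.0809] [ 0.0648  0.937  -0.0239  0.3423]
```

Emit:
{"method": "play_rows", "body": {"steps": [[[0,0,0,0,0,0],[0,0,0,0,0,0],[0,0,0,0,0,0],[0,0,0,0,0,0],[0,0,0,0,0,0]]]}}

```text
t: 15.28
tcp_pos: [0.6398, -0.0299, 0.0938]
tool_rot: [0.066, 0.937, -0.025, 0.343]
force: [-0.1, 0.3, -2.5]
finger_gap: 0.346
```

```bash
cat > step.py <<'E'
from rel6 import *
def go(tz,n=3,tx=0.,ty=0.,name='pics/w7.png',segc=None,segb=None):
    G=pickle.load(open('G.pkl','rb'))
    w=manip.snapshot('wrist');s=manip.sense();p,r=s['tcp_pos'],R.from_quat(s['tool_rot']);print(s['t'],p.round(4))
    C=Tm(p,r)@np.linalg.inv(G)
    b,c,Xr=run(w,C,[.650,-.0308,-.141],name,segc,segb)
    tgt=np.eye(4);tgt[:3,3]=[tx,ty,tz]
    W=b@tgt@np.linalg.inv(c);N=W@Tm(p,r)
    plan(p,r,N[:3,3],R.from_matrix(N[:3,:3]),n,dp=4)
    return w,b,c
E
python3 -c "
from step import *
go(.038)
go(.038)"
```

```text
15.275 [-0.2506, 0.747, 1.9805, 2.9008, 0.2938, 1.7167] [ 0.6398 -0.0299  0.0938] [ 0.0659  0.9366 -0.0252  0.3432] 0.3457494075465788 [-0.1  0.3 -2.5]
15.325 [ 0.6398 -0.0299  0.0938]
block [ 0.65   -0.0308 -0.0009] 0.23134575046540906 200
car [ 0.6437 -0.031   0.0502] 0.009426224524894562 228
rel mm [-6.09 -1.15 51.11] rpy deg [ 0.16 -0.12  0.18]
[[0.0012,0.0004,0.0047,0.1,0.0,0.0],[0.0013,0.0004,0.0046,0.1,0.1,0.0],[0.0012,0.0005,0.0047,0.0,0.0,0.0]]
max 0.0047 0.1 end [ 0.6462 -0.0295  0.0807] [ 0.0665  0.9368 -0.0268  0.3423]
15.375 [ 0.6398 -0.0299  0.0938]
block [ 0.65   -0.0309 -0.0009] 0.2337945407111351 200
car [ 0.6437 -0.031   0.0502] 0.010314129272846563 228
rel mm [-6.11 -1.14 51.12] rpy deg [ 0.15 -0.13  0.16]
[[0.0012,0.0004,0.0047,0.1,0.0,0.0],[0.0013,0.0004,0.0046,0.0,0.1,0.0],[0.0012,0.0005,0.0047,0.1,0.0,0.0]]
max 0.0047 0.1 end [ 0.6462 -0.0295  0.0807] [ 0.0666  0.9368 -0.0268  0.3423]
```

Settled. Fine approach to 3 mm above the block.

Emit:
{"method": "play_rows", "body": {"steps": [[[0.0012,0.0004,0.0047,0,0,0],[0.0013,0.0004,0.0046,0.1,0,0],[0.0012,0.0004,0.0047,0,0,0],[0,0,0,0,0,0],[0,0,0,0,0,0],[0,0,0,0,0,0],[0,0,0,0,0,0],[0,0,0,0,0,0]]]}}

```text
t: 16.38
tcp_pos: [0.6462, -0.0296, 0.0809]
tool_rot: [0.066, 0.937, -0.026, 0.343]
force: [-0.0, -0.3, -1.9]
finger_gap: 0.343
```

```bash
python3 -c "
from step import *
go(.036,n=2,segb=[BB[3]]+V1)
pl=rect(-125,130,-120,120,10)
go(.036,n=2,segb=[BB[3]]+V1+[pl[0],pl[2]])"
```

```text
16.375 [-0.2457, 0.777, 1.9659, 2.9288, 0.3084, 1.6928] [ 0.6462 -0.0296  0.0809] [ 0.0662  0.9365 -0.0261  0.3433] 0.3430644031429097 [-0.  -0.3 -1.9]
16.425 [ 0.6462 -0.0296  0.0808]
block [ 0.6499 -0.0308 -0.001 ] 0.2005761517706428 150
car [ 0.6479 -0.0304  0.0385] 0.2539442096900802 226
rel mm [-2.15  0.17 39.53] rpy deg [-0.07  0.17 -0.16]
[[0.0004,-0.0001,0.002,-0.1,-0.1,0.0],[0.0003,-0.0001,0.002,-0.1,-0.1,-0.1]]
max 0.002 0.1 end [ 0.6482 -0.0301  0.0773] [ 0.0648  0.936  -0.0248  0.345 ]
16.475 [ 0.6462 -0.0297  0.0808]
block [ 0.6498 -0.0308 -0.0014] 0.2491026669059768 217
car [ 0.6478 -0.0304  0.0385] 0.24879163279035965 226
rel mm [-2.34  0.15 39.9 ] rpy deg [ 0.   -0.24 -0.12]
[[0.0003,-0.0001,0.0023,0.0,0.1,0.0],[0.0003,0.0,0.0023,-0.1,0.1,-0.1]]
max 0.0023 0.1 end [ 0.6486 -0.0301  0.0769] [ 0.0652  0.9372 -0.0254  0.3417]
```

View pics/w7.png

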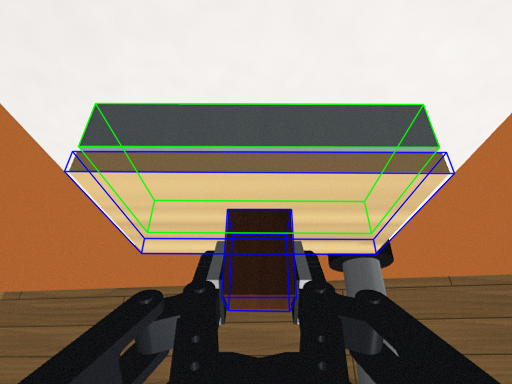

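Run:
```python
from step import *
w=manip.snapshot('wrist');pickle.dump(w,open('w8.pkl','wb'))
im=w['img'][:,:,::-1]
a=cv2.resize(im[90:260,50:150],None,fx=4,fy=3.5,interpolation=cv2.INTER_CUBIC);b=cv2.resize(im[90:260,370:470],None,fx=4,fy=3.5,interpolation=cv2.INTER_CUBIC)
cv2.imwrite('pics/z8.png',np.hstack([a,b]))
```

```text
16.475 [-0.2457, 0.7771, 1.9658, 2.9287, 0.3084, 1.6928] [ 0.6462 -0.0297  0.0808] [ 0.0662  0.9365 -0.0261  0.3433] 0.340782244572684 [-0.2  0.4 -1.4]
```

View pics/z8.png

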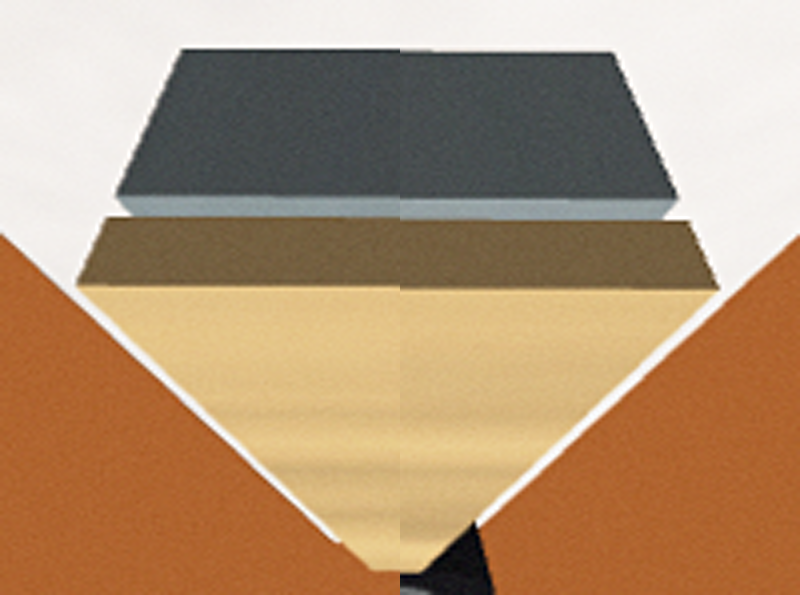

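```bash
cat >> h.py <<'E'
S50=rect(-15,15,-15,15,50);S10=rect(-15,15,-15,15,10)
SC2=[Ct[3],Cb[3],S10[3],S50[3]]+[((-.045,s*.075,0),(-.045,s*.075,.01)) for s in(1,-1)]+[((-.015,s*.015,.012),(-.015,s*.015,.048)) for s in(1,-1)]
SC1=[Ct[3],Cb[3]]+[((-.045,s*.075,0),(-.045,s*.075,.01)) for s in(1,-1)]
E
python3 - <<'E'
from step import *
w=pickle.load(open('w8.pkl','rb'));G=pickle.load(open('G.pkl','rb'))
C=Tm(p,r)@np.linalg.inv(G);st=[.65,-.0308,-.141]
for sc in(SC2,SC1):
    b,c,X=run(w,C,st,'pics/w8.png',segc=sc)
b,e,n=edgefit4(w,SEGBLOCK,st,0,pw=(50,50,15,1000));print('block',b.round(4),e,n)
c,e,n=edgefit4(w,SC1,[C[0,3],C[1,3],-.141],C[2,3],pw=(50,50,15,100));print('car',c.round(4),e,n,np.round(rel(c,b),2))
E
```

```text
16.525 [-0.2457, 0.7772, 1.9659, 2.9288, 0.3084, 1.6929] [ 0.6461 -0.0296  0.0808] [ 0.0663  0.9365 -0.026   0.3432] 0.34230171908962054 [ 0.1  0.6 -0.6]
block [ 0.65   -0.0308 -0.0009] 0.24660009244439016 200
car [ 0.6501 -0.0307  0.0373] 0.24095983023542 379
rel mm [1.300e-01 3.000e-02 3.823e+01] rpy deg [ 0.05 -0.35  0.06]
block [ 0.65   -0.0308 -0.0009] 0.24660009244439016 200
car [ 0.6501 -0.0307  0.0372] 0.24270128781423114 200
rel mm [ 0.12  0.08 38.11] rpy deg [-0.16 -0.21 -0.22]
block [ 0.65   -0.0308 -0.1434 -0.001 ] 0.24708664555929144 200
car [ 0.6501 -0.0307 -0.1434  0.037 ] 0.2456384240645923 200 [ 0.08  0.09  0.   37.96]
```

View pics/w8.png

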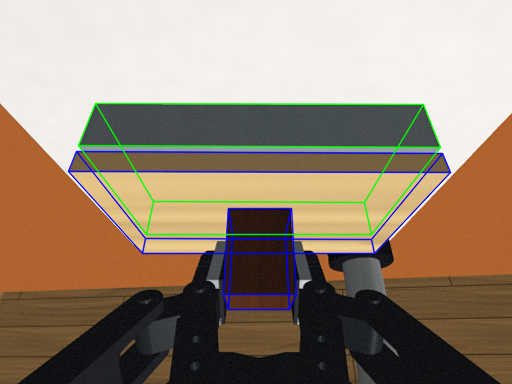

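Emit:
{"method": "play_rows", "body": {"steps": [[[0.001,0,0.0012,0,0,0],[0.001,0,0.0012,0,0,0],[0,0,0,0,0,0],[0,0,0,0,0,0],[0,0,0,0,0,0],[0,0,0,0,0,0]]]}}

```text
t: 17.27
tcp_pos: [0.6463, -0.0297, 0.0778]
tool_rot: [0.066, 0.936, -0.026, 0.343]
force: [0.3, -1.0, 3.1]
finger_gap: 0.342
```

Run:
```python
from step import *
w=manip.snapshot('wrist');pickle.dump(w,open('w9.pkl','wb'));G=pickle.load(open('G.pkl','rb'))
C=Tm(p,r)@np.linalg.inv(G);st=[.65,-.0308,-.141]
for sc in(SC2,SC1):
    b,c,X=run(w,C,st,'pics/w9.png',segc=sc)
im=w['img'][:,:,::-1]
a=cv2.resize(im[90:260,50:150],None,fx=4,fy=3.5,interpolation=cv2.INTER_CUBIC);b=cv2.resize(im[90:260,370:470],None,fx=4,fy=3.5,interpolation=cv2.INTER_CUBIC)
cv2.imwrite('pics/z9.png',np.hstack([a,b]))
```

```text
17.275 [-0.2457, 0.7839, 1.9659, 2.9333, 0.3153, 1.6882] [ 0.6463 -0.0297  0.0778] [ 0.0663  0.9365 -0.026   0.3434] 0.34215769148525543 [ 0.3 -1.   3.1]
block [ 0.6501 -0.0309 -0.0008] 0.07424298461265806 200
car [ 0.6501 -0.0307  0.0343] 0.24391585695216628 376
rel mm [ 0.21  0.05 35.11] rpy deg [ 0.12 -0.14  0.01]
block [ 0.6501 -0.0309 -0.0008] 0.07424298461265806 200
car [ 0.6499 -0.0309  0.033 ] 0.2229290814589392 200
rel mm [ 3.000e-02 -1.400e-01  3.381e+01] rpy deg [1.12 1.49 1.39]
```

View pics/z9.png

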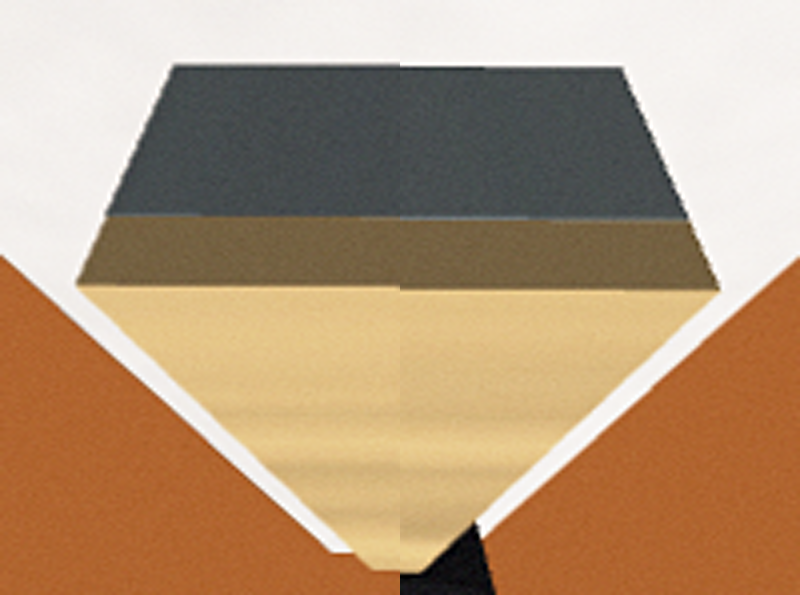

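Emit:
{"method": "play_rows", "body": {"steps": [[[0,0,0,0,0,0],[0,0,0,0,0,0],[0,0,0,0,0,0],[0,0,0,0,0,0],[0,0,0,0,0,0],[0,0,0,0,0,0]]], "fingers": 0.8}}

```text
t: 18.08
tcp_pos: [0.6461, -0.0296, 0.0776]
tool_rot: [0.066, 0.937, -0.026, 0.343]
force: [-0.1, -0.8, -1.7]
finger_gap: 0.799
```

Emit:
{"method": "play_rows", "body": {"steps": [[[0,0,-0.01,0,0,0],[0,0,-0.015,0,0,0],[0,0,-0.02,0,0,0],[0,0,-0.02,0,0,0],[0,0,-0.02,0,0,0],[0,0,-0.02,0,0,0],[0,0,0,0,0,0],[0,0,0,0,0,0]]]}}

```text
t: 19.08
tcp_pos: [0.5793, -0.0198, 0.1581]
tool_rot: [0.066, 0.936, -0.026, 0.344]
force: [0.5, 0.4, -0.6]
finger_gap: 0.804
```

Run:
```python
from step import *
w=manip.snapshot('wrist');sd=manip.snapshot('side');sc=manip.snapshot('scene');pickle.dump((w,sc,sd),open('w10.pkl','wb'))
st=[.65,-.0308,-.141];C=Tm([.65,-.0308,.035],R.from_euler('z',-.141))
b,c,X=run(w,C,st,'pics/w10.png',segc=[Ct[3],S10[3],S50[3]]+SC2[-4:],segb=[BB[3]]+V1)
cv2.imwrite('pics/w10r.png',w['img'][:,:,::-1])
# scale from both and hover target
for l,pp in(('scene',sc),('side',sd)):
    m=manip.regions_of('scale',pp);q,f=fit([pp],[m[0]['pixels'].astype(float)],M['scale'],[.485,.3435,.27]);print(l,q.round(4),round(f,3))
```

```text
19.075 [-0.263, 0.5762, 2.1106, 2.8409, 0.2567, 1.768] [ 0.5793 -0.0198  0.1581] [ 0.0662  0.9364 -0.0261  0.3437] 0.8038052517052269 [ 0.5  0.4 -0.6]
block [ 0.6503 -0.0309 -0.001 ] 0.23493538131791708 150
car [ 0.6503 -0.0308  0.0341] 0.22148946059041563 350
rel mm [ 0.24  0.11 35.16] rpy deg [ 0.05 -0.05 -0.11]
scene [0.4849 0.3404 0.2672] 0.047
side [0.4856 0.3439 0.2603] 0.059
```

View pics/w10r.png

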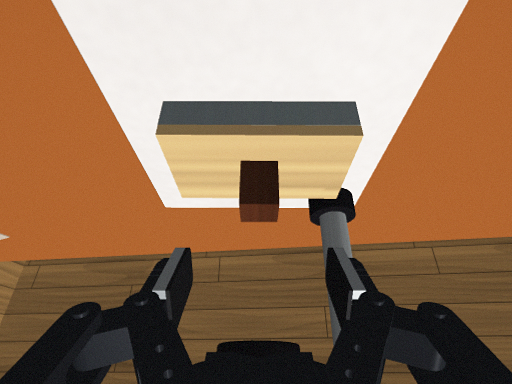

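Run:
```python
from step import *
a=[.485,.343,.265];r1=RB(40,a[2]);g=tcp_for([a[0],a[1],.0365],r1)
h=g+[0,0,.07]-.03*r1.as_matrix()[:,2];print(g,h)
plan(p,r,h,r1,10)
```

```text
19.325 [-0.263, 0.5779, 2.1104, 2.8406, 0.2565, 1.7682] [ 0.5792 -0.0198  0.1572] [ 0.0663  0.9367 -0.026   0.3429] 0.7974337341891896 [ 0.2 -0.1 -0.2]
[0.4812779  0.34198989 0.04109627] [0.46266742 0.33693933 0.1340776 ]
[[0.014,0.034,-0.009,-1.5,0.0,-1.8],[0.013,0.034,-0.008,-1.5,0.0,-1.7],[0.012,0.035,-0.007,-1.6,0.1,-1.8],[0.011,0.035,-0.007,-1.5,0.0,-1.8],[0.01,0.036,-0.005,-1.5,0.0,-1.8],[0.008,0.037,-0.004,-1.5,0.0,-1.7],[0.008,0.036,-0.004,-1.5,0.0,-1.8],[0.006,0.037,-0.002,-1.5,0.0,-1.8],[0.006,0.037,-0.002,-1.6,0.1,-1.8],[0.004,0.038,0.0,-1.5,0.0,-1.7]]
max 0.038 1.8 end [0.4625 0.3371 0.1338] [-0.1239  0.9315  0.0454  0.3389]
```

Emit:
{"method": "play_rows", "body": {"steps": [[[0.014,0.034,-0.009,-1.5,0.0,-1.8],[0.013,0.034,-0.008,-1.5,0.0,-1.7],[0.012,0.035,-0.007,-1.6,0.1,-1.8],[0.011,0.035,-0.007,-1.5,0.0,-1.8],[0.01,0.036,-0.005,-1.5,0.0,-1.8],[0.008,0.037,-0.004,-1.5,0.0,-1.7],[0.008,0.036,-0.004,-1.5,0.0,-1.8],[0.006,0.037,-0.002,-1.5,0.0,-1.8],[0.006,0.037,-0.002,-1.6,0.1,-1.8],[0.004,0.038,0.0,-1.5,0.0,-1.7]]]}}

```text
t: 20.58
tcp_pos: [0.4619, 0.3383, 0.1337]
tool_rot: [-0.125, 0.931, 0.045, 0.339]
force: [0.9, -0.3, -0.7]
finger_gap: 0.801
```

Emit:
{"method": "play_rows", "body": {"steps": [[[0,0,0,0,0,0],[0,0,0,0,0,0],[0,0,0,0,0,0],[0,0,0,0,0,0],[0,0,0,0,0,0]]]}}

```text
t: 21.2
tcp_pos: [0.4627, 0.3365, 0.1343]
tool_rot: [-0.123, 0.932, 0.045, 0.339]
force: [-0.8, 0.2, 0.3]
finger_gap: 0.798
```

Run:
```python
from step import *
w=manip.snapshot('wrist')
m=manip.regions_of('scale',w);print([(x['score'],x['rect']) for x in m])
q,f=fit([w],[m[0]['pixels'].astype(float)],M['scale'],[.485,.343,.265]);print('mask',q.round(4),f)
a,e,n=edgefit([w],[rect(-25,25,-75,75,6)],q,w=5,iters=6);print('edge',a.round(4),e,n)
draw(w,[(M['scale'],a,0,(255,0,0))],'pics/w11.png')
r1=RB(40,a[2]);g=tcp_for([a[0],a[1],.0365],r1);print(g)
plan(p,r,g-.03*r1.as_matrix()[:,2],r1,3);plan(p,r,g,r1,5)
```

```text
21.2 [0.5085, 0.6356, 2.1012, 3.6618, 0.3186, 1.2619] [0.4627 0.3365 0.1343] [-0.1234  0.9315  0.0451  0.3392] 0.7984997069892069 [-0.8  0.2  0.3]
[(0.88, [149.7, 80.5, 375.0, 165.6])]
mask [0.4833 0.343  0.2639] 0.013220934380536056
edge [0.4832 0.3432 0.2639] 0.0031403450746828802 153
[0.47948576 0.34220802 0.04109627]
[[0.015,0.0,0.018,0.0,0.0,0.0],[0.016,0.001,0.017,0.0,0.0,0.0],[0.015,0.0,0.018,0.0,0.0,0.0]]
max 0.018 0.0 end [0.4613 0.3372 0.0641] [-0.1234  0.9315  0.0451  0.3392]
[[0.009,0.0,0.017,0.0,0.0,0.0],[0.01,0.0,0.016,0.0,0.0,0.0],[0.009,0.001,0.017,0.0,0.0,0.0],[0.009,0.0,0.016,0.0,0.0,0.0],[0.009,0.0,0.017,0.0,0.0,0.0]]
max 0.017 0.0 end [0.4799 0.3422 0.0412] [-0.1234  0.9315  0.0451  0.3392]
```

View pics/w11.png

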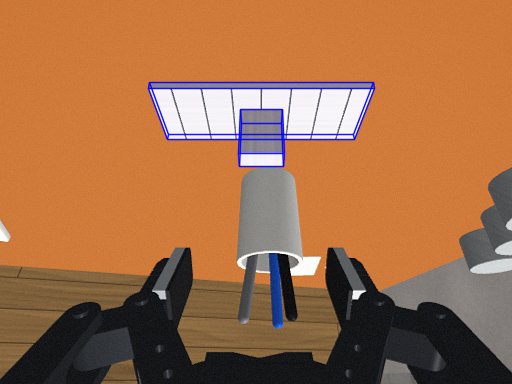

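Emit:
{"method": "play_rows", "body": {"steps": [[[0.015,0,0.018,0,0,0],[0.016,0.001,0.017,0,0,0],[0.015,0,0.018,0,0,0],[0,0,0.01,0,0,0],[0,0,0.01,0,0,0],[0,0,0.01,0,0,0],[0,0,0,0,0,0],[0,0,0,0,0,0]]]}}

```text
t: 22.3
tcp_pos: [0.4796, 0.3428, 0.0415]
tool_rot: [-0.124, 0.931, 0.045, 0.339]
force: [0.6, -1.0, -0.1]
finger_gap: 0.799
```

Emit:
{"method": "play_rows", "body": {"steps": [[[0,0,0,0,0,0],[0,0,0,0,0,0],[0,0,0,0,0,0],[0,0,0,0,0,0],[0,0,0,0,0,0],[0,0,0,0,0,0],[0,0,0,0,0,0]]], "fingers": 0, "squeeze": 60}}

```text
t: 23.18
tcp_pos: [0.4794, 0.3429, 0.0416]
tool_rot: [-0.124, 0.931, 0.045, 0.339]
force: [-2.0, -0.5, 5.9]
finger_gap: 0.335
```

Run:
```python
from step import *
w=manip.snapshot('wrist');cv2.imwrite('pics/w12.png',w['img'][:,:,::-1])
a,e,n=edgefit([w],[[rect(-25,25,-75,75,6)[3],rect(-25,25,-75,75,0)[3]]+rect(-25,25,-75,75,6)[:3:2]],[.4832,.3432,.2639],w=5,iters=6);print('edge',a.round(4),e,n)
G=np.linalg.inv(Tm([a[0],a[1],0],R.from_euler('z',a[2])))@Tm(p,r);pickle.dump(G,open('Gs.pkl','wb'));print(G.round(4))
```

```text
23.175 [0.5017, 0.8635, 2.0724, 3.4608, 0.5011, 1.4715] [0.4794 0.3429 0.0416] [-0.124   0.9313  0.0454  0.3395] 0.3349818243782308 [-2.  -0.5  5.9]
edge [0.4828 0.3425 0.2657] 0.006812157958711096 138
[[-7.654e-01  8.000e-04  6.436e-01 -3.200e-03]
 [ 8.000e-04  1.000e+00 -3.000e-04  1.300e-03]
 [-6.436e-01  3.000e-04 -7.654e-01  4.160e-02]
 [ 0.000e+00  0.000e+00  0.000e+00  1.000e+00]]
```

View pics/w12.png

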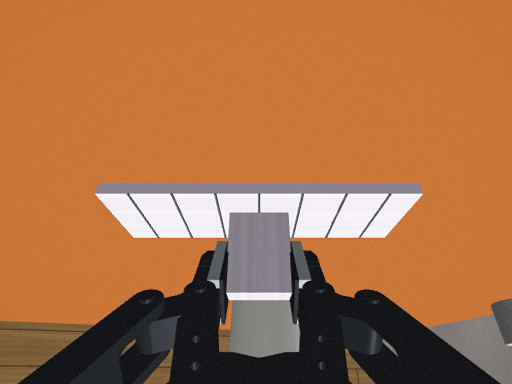

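Run:
```python
from step import *
G=pickle.load(open('Gs.pkl','rb'));st=np.array([.650,-.0308,-.141])
p,r=plan(p,r,p+[0,0,.06],r,4)
c=T(st)(np.array([[-.105,0,.045]]))[0]
X=Tm(c,R.from_euler('z',st[2]))@G
plan(p,r,X[:3,3],R.from_matrix(X[:3,:3]),10)
```

```text
23.225 [0.5018, 0.8635, 2.0724, 3.4608, 0.5011, 1.4715] [0.4794 0.3429 0.0416] [-0.1241  0.9313  0.0454  0.3395] 0.34052817239007155 [-2.5 -1.4  5.4]
[[-0.01,0.0,-0.011,0.0,0.0,0.0],[-0.009,0.0,-0.012,0.0,0.0,0.0],[-0.01,0.0,-0.011,0.0,0.0,0.0],[-0.01,0.0,-0.012,0.0,0.0,0.0]]
max 0.012 0.0 end [0.4797 0.343  0.1019] [-0.1241  0.9313  0.0454  0.3395]
[[0.003,-0.036,-0.001,1.5,0.0,1.8],[0.003,-0.036,0.0,1.5,0.0,1.8],[0.001,-0.037,0.001,1.5,0.0,1.8],[0.0,-0.036,0.002,1.5,0.0,1.7],[-0.001,-0.036,0.003,1.5,0.0,1.8],[-0.002,-0.036,0.004,1.5,0.0,1.8],[-0.004,-0.036,0.004,1.5,0.0,1.8],[-0.004,-0.036,0.006,1.5,0.0,1.8],[-0.005,-0.035,0.007,1.5,0.0,1.8],[-0.007,-0.035,0.007,1.5,0.0,1.7]]
max 0.037 1.8 end [ 0.5428 -0.0145  0.0868] [ 0.0663  0.9372 -0.0243  0.3416]
```

Emit:
{"method": "play_rows", "body": {"steps": [[[-0.01,0,-0.011,0,0,0],[-0.009,0,-0.012,0,0,0],[-0.01,0,-0.011,0,0,0],[-0.01,0,-0.012,0,0,0],[0,0,0,0,0,0]]]}}

```text
t: 23.85
tcp_pos: [0.4804, 0.3433, 0.1035]
tool_rot: [-0.124, 0.931, 0.046, 0.341]
force: [0.2, -0.1, -1.6]
finger_gap: 0.337
```

Emit:
{"method": "play_rows", "body": {"steps": [[[0.003,-0.036,-0.001,1.5,0.0,1.8],[0.003,-0.036,0.0,1.5,0.0,1.8],[0.001,-0.037,0.001,1.5,0.0,1.8],[0.0,-0.036,0.002,1.5,0.0,1.7],[-0.001,-0.036,0.003,1.5,0.0,1.8],[-0.002,-0.036,0.004,1.5,0.0,1.8],[-0.004,-0.036,0.004,1.5,0.0,1.8],[-0.004,-0.036,0.006,1.5,0.0,1.8],[-0.005,-0.035,0.007,1.5,0.0,1.8],[-0.007,-0.035,0.007,1.5,0.0,1.7]]]}}

```text
t: 25.1
tcp_pos: [0.5429, -0.0158, 0.0858]
tool_rot: [0.067, 0.937, -0.025, 0.341]
force: [0.8, -0.1, -1.5]
finger_gap: 0.341
```

Emit:
{"method": "play_rows", "body": {"steps": [[[0,0,0,0,0,0],[0,0,0,0,0,0],[0,0,0,0,0,0],[0,0,0,0,0,0],[0,0,0,0,0,0],[0,0,0,0,0,0]]]}}

```text
t: 25.85
tcp_pos: [0.5428, -0.0142, 0.0864]
tool_rot: [0.066, 0.937, -0.024, 0.341]
force: [0.1, 0.4, -1.7]
finger_gap: 0.337
```

Run:
```python
from step import *
G=pickle.load(open('Gs.pkl','rb'));st=[.650,-.0308,-.141]
C=Tm(p,r)@np.linalg.inv(G);print(C.round(4))
w=manip.snapshot('wrist');pickle.dump((w,C),open('w13.pkl','wb'))
im=w['img'][:,:,::-1].copy();cv2.imwrite('pics/w13r.png',im)
drawX(im,w,M['scale'],C,(255,0,0));B0=Tm([.65,-.0308,0],R.from_euler('z',-.141));drawX(im,w,M['block'],B0,(0,255,0));drawX(im,w,M['plate'],B0,(0,0,255));cv2.imwrite('pics/w13.png',im)
```

```text
25.85 [-0.2764, 0.7637, 2.2264, 2.9748, 0.5485, 1.6091] [ 0.5428 -0.0142  0.0864] [ 0.0661  0.9373 -0.0243  0.3412] 0.3366978098521008 [ 0.1  0.4 -1.7]
[[ 9.902e-01  1.397e-01  1.000e-03  5.457e-01]
 [-1.397e-01  9.902e-01  6.000e-04 -1.590e-02]
 [-9.000e-04 -7.000e-04  1.000e+00  4.480e-02]
 [ 0.000e+00  0.000e+00  0.000e+00  1.000e+00]]
```

View pics/w13.png

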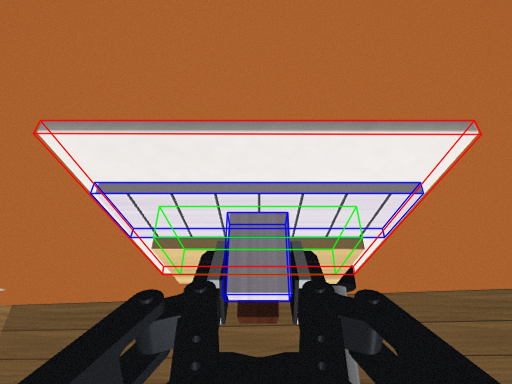

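```bash
cat > sc.py <<'E'
from step import *
PT=rect(-125,130,-120,120,10);PB=rect(-125,130,-120,120,0)
def half(s,f): # keep part near x=-125
    a,b=np.array(s[0]),np.array(s[1])
    if a[0]>b[0]:a,b=b,a
    return (a,a+(b-a)*f)
SEGPL=[PT[3],PB[3],half(PT[0],.35),half(PT[2],.35)]
L6=rect(-25,25,-75,75,6);L0=rect(-25,25,-75,75,0);g46=rect(-7,7,-15,15,46);g6=rect(-7,7,-15,15,6)
SEGS=[L6[3],L0[3],L6[0],L6[2],g46[3],g6[3]]+[((-.007,s*.015,.008),(-.007,s*.015,.044)) for s in(1,-1)]
SEGF=[L6[3],L0[3],L6[0],L6[2]]
# carrier on block: top back/front/side edges as stand-in for block (block frame)
CT=rect(-45,45,-75,75,45);
def meas(w,C,st=(.65,-.0308,-.1415),segst=SEGPL):
    b,e,n=edgefit4(w,segst,st,0,pw=(50,50,15,1000),w=4);print('stand',b.round(4),round(e,3),n)
    c,e,n=edgefit4(w,SEGF,[C[0,3],C[1,3],np.arctan2(C[1,0],C[0,0])],C[2,3],w=4);print('scale',c.round(4),round(e,3),n)
    print('rel',np.round(rel(c,b),2),'rel to fixed',np.round(rel(c,np.array(list(st)+[-.0009])),2))
    return b,c
E
python3 - <<'E'
from sc import *
w,C=pickle.load(open('w13.pkl','rb'))
b,c=meas(w,C)
w10=pickle.load(open('w10.pkl','rb'))[0]
for sg in(SEGPL,SEGBLOCK,[BB[3]]+V1):
    b2,e,n=edgefit4(w10,sg,[.65,-.0308,-.141],0,pw=(50,50,15,1000),w=4);print('w10 stand',b2.round(4),e,n)
draw(w,[(M['scale'],c[:3],c[3],(255,0,0)),(M['plate'],b[:3],b[3],(0,0,255)),([box(-45,45,-75,75,35,45)],b[:3],b[3],(0,255,0))],'pics/w13f.png')
E
```

```text
25.9 [-0.2767, 0.7637, 2.2263, 2.9748, 0.5485, 1.6091] [ 0.5428 -0.0143  0.0864] [ 0.0662  0.9373 -0.0243  0.3413] 0.3395496927455098 [ 0.4 -0.4 -1.4]
stand [ 0.6523 -0.0312 -0.1437 -0.0021] 0.014 150
scale [ 0.5459 -0.0156 -0.1404  0.0449] 0.018 200
rel [-107.5     0.21    0.19   46.99] rel to fixed [-1.0518e+02  3.7000e-01  6.0000e-02  4.5760e+01]
w10 stand [ 0.65   -0.0306 -0.1409 -0.0025] 0.23198044147516766 94
w10 stand [ 0.6501 -0.0309 -0.1413 -0.0012] 0.19558226762578362 200
w10 stand [ 0.6501 -0.0309 -0.1435 -0.0012] 0.2391548163839869 150
```

View pics/w13f.png

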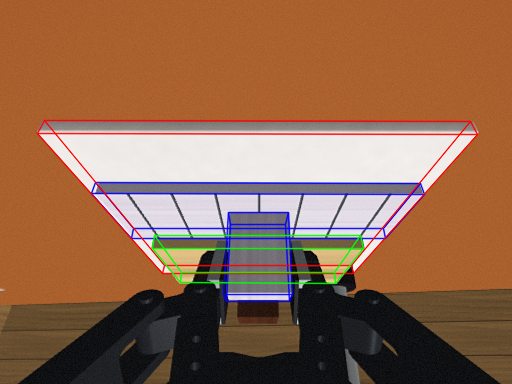

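Emit:
{"method": "play_rows", "body": {"steps": [[[-0.001,0,0.0105,0,0,0],[-0.001,0,0.0105,0,0,0],[-0.001,0,0.0105,0,0,0],[-0.001,0,0.0105,0,0,0],[0,0,0,0,0,0],[0,0,0,0,0,0],[0,0,0,0,0,0],[0,0,0,0,0,0],[0,0,0,0,0,0]]]}}

```text
t: 27.02
tcp_pos: [0.5725, -0.0188, 0.0569]
tool_rot: [0.066, 0.937, -0.024, 0.341]
force: [0.0, 0.0, -1.3]
finger_gap: 0.336
```

Run:
```python
from sc import *
G=pickle.load(open('Gs.pkl','rb'))
C=Tm(p,r)@np.linalg.inv(G);print(C.round(4))
w=manip.snapshot('wrist');pickle.dump((w,C),open('w14.pkl','wb'))
im=w['img'][:,:,::-1].copy();cv2.imwrite('pics/w14r.png',im)
b,c=meas(w,C)
meas(w,C,segst=[CT[3]]+[((-.045,s*.075,.035),(-.045,s*.075,.045)) for s in(1,-1)]+[PT[3],PB[3]])
```

```text
27.025 [-0.2665, 0.8329, 2.1509, 2.9863, 0.5423, 1.6079] [ 0.5725 -0.0188  0.0569] [ 0.0664  0.9373 -0.0244  0.3413] 0.3358240199621977 [ 0.   0.  -1.3]
[[ 9.901e-01  1.403e-01  8.000e-04  5.755e-01]
 [-1.403e-01  9.901e-01  7.000e-04 -2.050e-02]
 [-7.000e-04 -8.000e-04  1.000e+00  1.530e-02]
 [ 0.000e+00  0.000e+00  0.000e+00  1.000e+00]]
stand [ 0.652  -0.0312 -0.1438 -0.002 ] 0.037 124
scale [ 0.5776 -0.02   -0.14    0.0143] 0.004 105
rel [-75.28   0.43   0.22  16.23] rel to fixed [-73.21   0.49   0.09  15.18]
stand [ 6.503e-01 -3.070e-02 -1.438e-01 -2.000e-04] 0.249 178
scale [ 0.5776 -0.02   -0.14    0.0143] 0.004 105
rel [-73.52   0.2    0.22  14.51] rel to fixed [-73.21   0.49   0.09  15.18]
```

View pics/w14r.png

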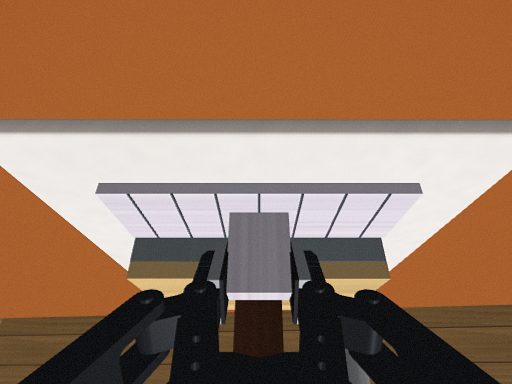

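Emit:
{"method": "play_rows", "body": {"steps": [[[0.0016,-0.0003,0.0019,0,0,0],[0.0013,0,0.0015,0,0,0],[0,0,0,0,0,0],[0,0,0,0,0,0],[0,0,0,0,0,0],[0,0,0,0,0,0],[0,0,0,0,0,0]]]}}

```text
t: 27.95
tcp_pos: [0.5725, -0.0191, 0.0523]
tool_rot: [0.066, 0.937, -0.024, 0.341]
force: [0.2, 0.1, -1.1]
finger_gap: 0.336
```

Run:
```python
from sc import *
G=pickle.load(open('Gs.pkl','rb'))
C=Tm(p,r)@np.linalg.inv(G);print(C.round(4))
w=manip.snapshot('wrist');pickle.dump((w,C),open('w15.pkl','wb'))
c,e,n=edgefit4(w,[L6[3],L0[3]]+[((-.025,s*.075,0),(-.025,s*.075,.006)) for s in(1,-1)]+[L6[1]],[C[0,3],C[1,3],-.141],C[2,3],w=3);print('scale',c.round(4),e,n,np.round(rel(c,[.65,-.0308,-.1415,-.001]),2))
im=w['img'][:,:,::-1]
a=cv2.resize(im[170:290,90:190],None,fx=4,fy=4,interpolation=cv2.INTER_CUBIC);b=cv2.resize(im[170:290,335:435],None,fx=4,fy=4,interpolation=cv2.INTER_CUBIC)
cv2.imwrite('pics/z15.png',np.hstack([a,b]))
```

```text
27.95 [-0.2673, 0.8448, 2.1506, 2.9882, 0.5536, 1.6047] [ 0.5725 -0.0191  0.0523] [ 0.0664  0.9373 -0.0244  0.3413] 0.33620777876294583 [ 0.2  0.1 -1.1]
[[ 9.901e-01  1.403e-01  8.000e-04  5.755e-01]
 [-1.403e-01  9.901e-01  6.000e-04 -2.080e-02]
 [-7.000e-04 -7.000e-04  1.000e+00  1.080e-02]
 [ 0.000e+00  0.000e+00  0.000e+00  1.000e+00]]
scale [ 0.5772 -0.0203 -0.1401  0.0099] 0.15183813830614948 237 [-73.53   0.15   0.08  10.88]
```

View pics/z15.png

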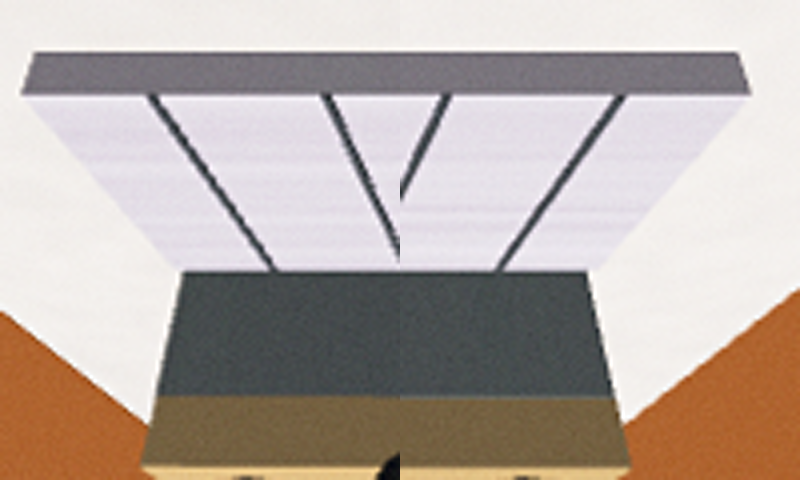

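Emit:
{"method": "play_rows", "body": {"steps": [[[-0.0015,0,0.0013,0,0,0],[-0.0012,0,0.001,0,0,0],[0,0,0,0,0,0],[0,0,0,0,0,0],[0,0,0,0,0,0],[0,0,0,0,0,0]]]}}

```text
t: 28.75
tcp_pos: [0.576, -0.0195, 0.0522]
tool_rot: [0.066, 0.937, -0.024, 0.341]
force: [-0.1, -0.8, -0.8]
finger_gap: 0.336
```

Emit:
{"method": "play_rows", "body": {"steps": [[[-0.0008,0,0.0006,0,0,0],[0,0,0,0,0,0],[0,0,0,0,0,0],[0,0,0,0,0,0]]]}}

```text
t: 29.25
tcp_pos: [0.5761, -0.0195, 0.052]
tool_rot: [0.066, 0.938, -0.024, 0.34]
force: [-4.8, 1.1, 1.0]
finger_gap: 0.337
```

Emit:
{"method": "play_rows", "body": {"steps": [[[-0.0004,0,0.0003,0,0,0],[0.0006,0,0.0008,0,0,0],[0,0,0,0,0,0],[0,0,0,0,0,0],[0,0,0,0,0,0],[0,0,0,0,0,0]]]}}

```text
t: 30.0
tcp_pos: [0.5761, -0.0195, 0.0517]
tool_rot: [0.067, 0.938, -0.024, 0.34]
force: [-8.7, 1.1, 6.2]
finger_gap: 0.335
```

```bash
cat > z.py <<'E'
from sc import *
import sys
def zz(n,C=None):
    w=manip.snapshot('wrist')
    im=w['img'][:,:,::-1]
    a=cv2.resize(im[170:290,90:190],None,fx=4,fy=4,interpolation=cv2.INTER_CUBIC);b=cv2.resize(im[170:290,335:435],None,fx=4,fy=4,interpolation=cv2.INTER_CUBIC)
    cv2.imwrite(n,np.hstack([a,b]));return w
E
python3 -c "
from z import *
G=pickle.load(open('Gs.pkl','rb'));C=Tm(p,r)@np.linalg.inv(G);print(C.round(4))
zz('pics/z16.png')"
```

```text
30.0 [-0.2657, 0.8443, 2.1406, 2.9875, 0.5415, 1.6079] [ 0.5761 -0.0195  0.0517] [ 0.0666  0.9376 -0.0243  0.3405] 0.3351533509636295 [-8.7  1.1  6.2]
[[ 9.900e-01  1.407e-01  2.500e-03  5.789e-01]
 [-1.407e-01  9.900e-01  1.000e-04 -2.120e-02]
 [-2.500e-03 -4.000e-04  1.000e+00  1.010e-02]
 [ 0.000e+00  0.000e+00  0.000e+00  1.000e+00]]
```

View pics/z16.png

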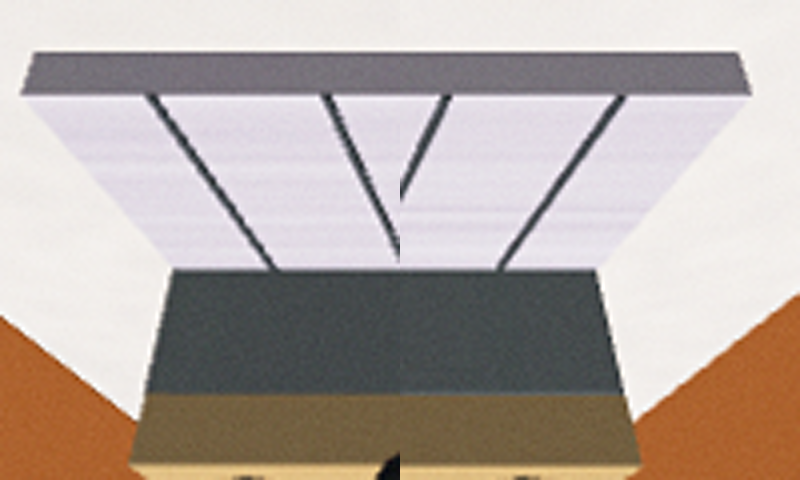

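Emit:
{"method": "play_rows", "body": {"steps": [[[0,0,0,0,0,0],[0,0,0,0,0,0],[0,0,0,0,0,0],[0,0,0,0,0,0],[0,0,0,0,0,0]]], "fingers": 0.8}}

```text
t: 30.68
tcp_pos: [0.5777, -0.0198, 0.0514]
tool_rot: [0.066, 0.937, -0.024, 0.341]
force: [0.7, 0.2, -0.4]
finger_gap: 0.798
```

```bash
python3 -c "
from z import *
zz('pics/z17.png')"
```

```text
30.675 [-0.2657, 0.8456, 2.1374, 2.9871, 0.5416, 1.6079] [ 0.5777 -0.0198  0.0514] [ 0.0663  0.9373 -0.0244  0.3414] 0.7977844694419007 [ 0.7  0.2 -0.4]
```

View pics/z17.png

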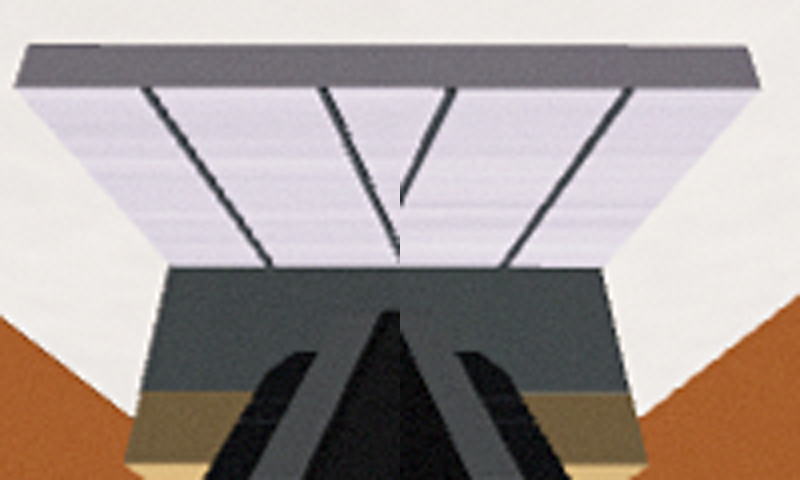

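Still flush. Retreat and verify.

Emit:
{"method": "play_rows", "body": {"steps": [[[0,0,-0.01,0,0,0],[0,0,-0.015,0,0,0],[0,0,-0.02,0,0,0],[0,0,-0.02,0,0,0],[0,0,-0.02,0,0,0],[-0.01,0,-0.02,0,0,0],[-0.02,0,-0.01,0,0,0],[0,0,0,0,0,0],[0,0,0,0,0,0],[0,0,0,0,0,0]]]}}

```text
t: 31.98
tcp_pos: [0.5262, -0.0124, 0.1577]
tool_rot: [0.066, 0.938, -0.024, 0.34]
force: [0.3, -0.2, -0.3]
finger_gap: 0.805
```

Run:
```python
from sc import *
w=manip.snapshot('wrist');sc=manip.snapshot('scene');sd=manip.snapshot('side')
st=[.65,-.0308,-.1415]
B0=Tm([.65,-.0308,-.001],R.from_euler('z',-.1415))
V=[((-.045,s*.075,.017),(-.045,s*.075,.035)) for s in(1,-1)]
b,e,n=edgefit6(w,[B[3]]+V,B0,w=4);print('block',b[:3,3].round(4),e,n)
b4,e,n=edgefit4(w,[B[3]]+V+SEGPL[:2],st,-.001,w=4,pw=(50,50,15,1000));print('block4',b4.round(4),e,n)
S0=B0@Tm([-.07,0,.01],R.identity())
c4,e,n=edgefit4(w,[L6[3],L0[3],L6[1],L6[0],L6[2]]+[((-.025,s*.075,0),(-.025,s*.075,.006)) for s in(1,-1)],[S0[0,3],S0[1,3],-.1415],.009,w=4,pw=(50,50,15,1000));print('scale',c4.round(4),e,n,np.round(rel(c4,b4),2))
k4,e,n=edgefit4(w,[Ct[3],S10[3],S50[3],Ct[0],Ct[2]],[.65,-.0308,-.1415],.034,w=3,pw=(50,50,15,1000));print('car',k4.round(4),e,n,np.round(rel(k4,b4),2))
cv2.imwrite('pics/w18.png',w['img'][:,:,::-1])
for l,p0,parts in(('slidebox',[.382,-.032,.03],M['slidebox']),('bottle',[.605,-.39,0],M['bottle']),('pot',[.577,.375,0],M['pot'])):
    for n,pp in(('scene',sc),('side',sd)):
        q=manip.pinpoint(l,pp);print(l,n,ray(pp,q[0]['point'],0).round(3) if q else None)
for n,pp in(('sc',sc),('sd',sd)):
    u=proj(pp,np.array([[.6,-.03,.03]]))[0].astype(int);x0=max(0,u[0]-100);y0=max(0,u[1]-90)
    cv2.imwrite(f'pics/{n}18.png',cv2.resize(pp['img'][y0:y0+160,x0:x0+200,::-1],None,fx=3.5,fy=3.5,interpolation=cv2.INTER_CUBIC))
```

```text
31.975 [-0.2844, 0.5566, 2.2389, 2.8773, 0.3563, 1.7092] [ 0.5262 -0.0124  0.1577] [ 0.0665  0.9377 -0.0242  0.3401] 0.8050968280891618 [ 0.3 -0.2 -0.3]
block [ 0.6502 -0.0313 -0.0012] 0.24962974363374696 150
block4 [ 0.65   -0.0309 -0.1414 -0.0017] 0.23989155332859574 250
scale [ 0.5808 -0.0207 -0.1417  0.0092] 0.24650995016605204 239 [-7.002e+01  2.700e-01 -2.000e-02  1.090e+01]
car [ 0.6508 -0.0308 -0.1428  0.0336] 0.24582354625458064 250 [ 0.78  0.16 -0.08 35.33]
slidebox scene [ 0.388 -0.027  0.   ]
slidebox side [ 0.39  -0.021  0.   ]
bottle scene [ 0.613 -0.379  0.   ]
bottle side [ 0.608 -0.393  0.   ]
pot scene [0.574 0.377 0.   ]
pot side [0.573 0.379 0.   ]
```

View pics/w18.png

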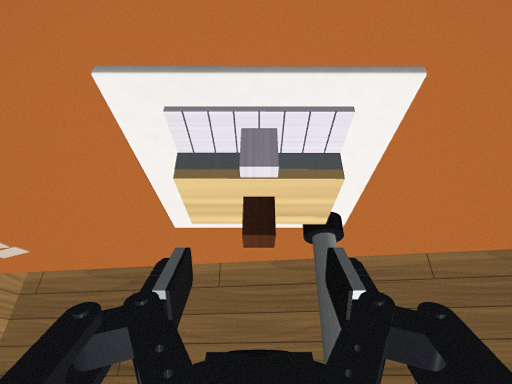

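View pics/sd18.png

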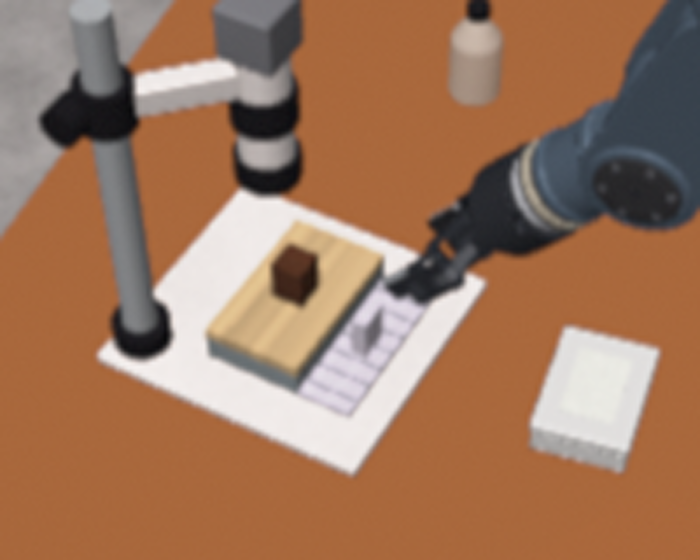

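View pics/sc18.png

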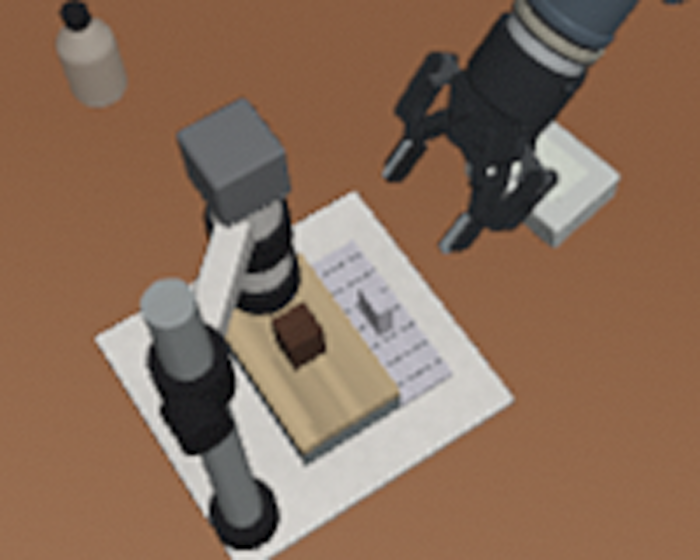

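Run:
```python
from sc import *
sd=manip.snapshot('side')
m=manip.regions_of('slidebox',sd);print(m[0]['rect'],m[0]['score'])
q,f=fit([sd],[m[0]['pixels'].astype(float)],M['slidebox'],[.382,-.03,.03]);print(q.round(4),f)
p0=pickle.load(open('d0.pkl','rb'))[0][1]
d=np.abs(sd['img'].astype(int)-p0['img'])[190:250,285:340].max(2);print('diff px>30:',(d>30).sum())
for sl in((slice(100,140),slice(265,292)),(slice(280,330),slice(175,208))): print((np.abs(sd['img'].astype(int)-p0['img'])[sl].max(2)>30).sum())
```

```text
32.425 [-0.2842, 0.5555, 2.2376, 2.877, 0.3559, 1.7096] [ 0.5271 -0.0126  0.1585] [ 0.0664  0.9374 -0.0244  0.3411] 0.7992781547806245 [ 0.1 -0.2  1.4]
[294.0, 197.4, 327.0, 241.7] 0.81
[ 0.3828 -0.0341  0.053 ] 0.12727918962146792
diff px>30: 0
12
0
```

```bash
python3 -c "
from station import manip
print(manip.sign_off())"
```

```text
the job is handed in; nothing more can be done
None
```

The carrier is on the stage block, the scale bar lies on the base plate flush against the block's front face, and the job was handed in at about 32 s of the 70 s allowed.

- **Carrier:** I gripped it by the timber sample with the tool leaning back 40° and lined it up with the block in the wrist camera before letting go. Just after release it measured about 0.2 mm off in x and 0.1 mm off in y, with about 0.1° of turn.
- **Scale bar:** I pushed it lightly against the block's front face (about 9 N), lowered it onto the plate and released it. After backing off, its centre was at x = -70.0 mm, which is flush. The ends were even to about 0.3 mm and the turn was 0.02°.
- **Bystanders:** comparing the first and last side pictures showed no change where the slide box and the pot stand. The bottle's area had 12 changed pixels. I put these down to the carrier having gone from beside it, but did not check further.
- **Forces:** the readings after each move never passed about 11 N. The path was planned clear of the objective and no reading suggested contact with it.

Two checks disagreed:
- **Carrier, last picture:** the last fit, from farther away, put the carrier 0.8 mm off in x instead of 0.2 mm. I trust the closer view.
- **Slide box position:** the network's point for the slide box moved about 11 mm between the first and last pictures. The picture comparison showed no change there, so I take that as detector error.

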